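# Stack a lens cell in the curing jig and hold the sprung lamp arm over it

### The job

Stack the lens cell squarely in the pocket of the curing jig, one part after another and letting go of each: the square housing flat on the pocket floor, the square spacer frame on it, the round disc on top. Then swing the sprung lamp arm over the stack all the way to its stop, using the post at its end, and finish while still holding it there against its spring, because it flies back if let go. Leave everything else on the table where it is.

Things in the scene. Friction and masses are not known exactly. Their poses are not given: they have to be found in the camera images.
- housing_center (a point): Lens housing: square bare aluminium block 56 x 56 x 24 mm with a round 36 mm hole through it from top to bottom, loose on the table. The point is its centre, 12 mm above its underside; x and y along its sides, z up.
- spacer_center (a point): Spacer: square bare aluminium frame 56 x 56 x 10 mm with a square 36 mm window (bars 10 mm wide), loose on the table. The point is its centre, 5 mm above its underside; x and y along its sides, z up.
- disc_center (a point): Top disc: round bare aluminium disc 56 mm in diameter, 8 mm thick, with a flat glass window in its top, loose on the table. The point is its centre, 4 mm above its underside; z up.
- jig: Curing jig, dark steel, fixed. Origin at table height under the pocket's centre; z up, x towards the pivot column. Base plate 12 mm thick, x -50 to +180, y -50 to +50 mm. Seated in the pocket, the undersides of housing, spacer and disc are 12, 36 and 46 mm above the table, the stack's top 54 mm.
- pocket_floor (a point): Centre of the pocket floor, 12 mm above the table; axes as the jig. The pocket is a 60 x 60 mm square, sides along x and y, bounded only by four L-shaped corner posts (6 mm thick, covering the last 10 mm of each side): the middle 40 mm of every side is open for fingers. Posts rise straight to 50 mm above the table, then flare outward to 59 mm.
- lamp_pivot (a point): Point on the lamp arm's vertical pivot axis (jig x = +140 mm, y = 0), 119 mm above the table, level with lamp_post. Column and pivot body below it are 38 mm across and reach 103 mm.
- lamp_arm (a joint): Angle of the curing-lamp arm about its vertical pivot (rad), growing counter-clockwise seen from above. 0: parked by its spring, off to the jig's +y side. 1.3: hard stop, the arm points along the jig's -x and the lamp is over the pocket. The torsion spring always pulls back to 0: about 1.6 N at the grip post when parked, 5 N at the stop; let go, it flies back.
- lamp_post (a point): Grip post: upright round steel pin, 14 mm in diameter, on the free end of the lamp arm, 190 mm from the pivot axis, standing from 89 to 136 mm above the table. The point is on its axis at 119 mm and moves with the arm; its x points outward along the arm. The arm is a bar 14 mm wide, 79 to 89 mm above the table.
- lamp_head (a point): Lamp head: white upright cylinder, 40 mm across, under and through the lamp arm, 140 mm from the pivot axis and 50 mm short of the grip post, 67 to 99 mm above the table. The point is its centre.
- objective_a: Microscope objective under a clear dome on a black foot, 44 mm across, 66 mm tall. Bystander; origin at the centre of its underside.
- objective_b: The same kind, 72 mm tall. Bystander; origin at the centre of its underside.
- spare_ring: Spare bare metal ring, 34 mm across, 6 mm high; not part of the stack. Bystander; origin at the centre of its underside.
- driver: Screwdriver, 150 mm long, lying. Bystander; origin at the centre of its underside.
- cleaner: Small white bottle, 40 mm across, 75 mm tall. Bystander; origin at the centre of its underside.
- dish: Shallow metal dish, 90 mm across, 14 mm high. Bystander; origin at the centre of its underside.
- slide_box: Grey closed slide box, 100 x 140 x 34 mm. Bystander; origin at the centre of its underside.
Things that resemble listed ones, but are neither listed nor needed, are in the scene too. There is more than one size of the part that bears housing_center; the job needs the middle-sized.

How it is judged:
By the outcome, as a careful person would: the job done as asked, in the order asked, and still so for the second after the job is handed in, while the arm keeps its last pose, push and grip.
It also fails if it takes over 72 s, if anything falls off the work surface, if the arm or the gripper's body presses on something with over 40 N, if the wrist force passes 120 N, or if a joint passes its speed limit or range.

### The arm

A 6-joint arm with a two-finger parallel gripper is mounted at the origin on the work surface. World frame = base frame: x ahead of the robot, y to its left, z up, the work surface at z = 0. Lengths are in m, angles in rad, forces in N, time in s.
With the tool pointing down it reaches from about 0.3 to 0.875 m from the base axis. Payload 6.4 kg.
Tool frame: the origin (TCP) lies at the very end of the fingers, on their centre line; the grasp point (between the pads) lies 19 mm behind it; z points along the fingers, y is the direction in which the jaws open and shut (so a half turn about z gives the same grasp; the last joint's range is limited). The gripper opens to 88 mm and grips with 3 to 60 N. Pads are 18 mm wide; open, the fingers measure 123 mm over their backs; the gripper's body (75 mm by 187 mm) begins 45 mm behind the grasp point.
Start: joints at [-1.553, 0.181, 1.607, -0, 1.354, -0.206], TCP at [0.128, -0.561, 0.239] pointing down, gripper open.
Joint ranges: [-2.99, 2.99], [-0.89, 2.07], [0.3, 2.58], [-1.14, 4.28], [0, 2.63], [-3.12, 3.12]. Speed limits (rad/s): [2.57, 2.57, 3.01, 3.14, 3.14, 3.14].

### API

Orientations are given as a 3x3 rotation matrix whose columns are the frame's x, y, z axes.
In Python, from workcell import manip gives the robot as it stands. The module is installed in compiled form; this text tells all that it offers.
- The arm moves only by the shell command python3 -m jog 'ROWS' [OPENING] [FORCE]. ROWS is JSON, a list of rows, each an object of numbers: "x", "y", "z": the shift along the tool's x, y, z scaled (see below); "ax", "ay", "az": the turn, a rotation vector about the tool's x, y, z scaled (see below). A call has 1 to 8 rows; each row shifts and turns the commanded pose from where the row before left it, along the tool's axes as they then stand; what a row does not reach is not made up. The controller multiplies each number of a shift by 750 mm and each number of a turn by pi/4 rad. A row lasts 1/10 s, in which the tool goes at most 50 mm and 8.59 degrees, less where a joint would pass 70% of its speed; a pose out of reach is approached as far as the arm can. A call with a number of a shift or a turn outside -1 to 1 is refused whole. A call with a gripper value outside its range is refused whole. OPENING is the closure, from 0 (fully open) to 1 (shut), set as the call begins (- or left out, the last holds). The fingers move at their own pace and stop on an object; FORCE is the grip in N (left out, the last holds). Time passes only in rows, so rows that do not move let the fingers close. It gives the time, the measured TCP pose, the force and the opening at its end, in the units of the state.
- manip.sense(): the state, without advancing time (a new reading comes with each control period).
- manip.capture(name): name is "scene" or "top"; returns a dict with "image" (384x512x3 uint8, red, green, blue), "depth" (384x512 float32, m along the optical axis (not along the pixel's ray), 0 where there is no reading), "fovy" (degrees; the focal length in pixels is half the picture's height over the tangent of half this angle, whatever the lens; pixels are square), "cx", "cy" (the principal point, pixels), "extrinsics" (4x4, takes a point from camera to world coordinates). Camera axes: x right, y up, looking along -z (the intrinsics and any distortion apply to the point x, -y, -z); pixel columns grow to the right and rows downward; lengths in m; the calibration is good to about 2 mm. A picture is of the moment at which its call begins.
- manip.finish_job(): hands the job in, once; it reports no verdict.
The state is a dict: "clock": time; "joints": joint angles; "joint_vel": joint speeds; "joint_efforts": joint torques, N m; "ee_pos": TCP position; "orientation": TCP orientation; "contact_force": force on the tool from outside, world axes, zero at the start; "moment": the same for the moment, N m; "finger_gap": finger opening in m.
Only numpy, scipy, OpenCV 4.12 (cv2) and the standard library are available. Lean on these libraries where they do the work, as an engineer would, in place of code of your own. Each camera call takes 0.05 s, during which the arm holds its last target. There are 200 camera calls.

## Working session

There is one attempt and no reset: what is moved stays moved. The work goes in short steps, Python scripts to look and compute and a shell command to move; the robot and the scene stay as the last step left them, time stands still between calls to the robot, and variables do not carry over. Pictures are saved under pics/ and viewed, about 8 in all and at most 12, crops included, and the job is handed in when it is done.

```bash
mkdir -p pics; cat > h.py <<'E'
import numpy as np, cv2
from workcell import manip
def cap(n):
    c=manip.capture(n); np.savez('last_'+n+'.npz',**{k:np.array(v) for k,v in c.items()}); return c
def save(c,name,box=None,s=1):
    im=c["image"][:,:,::-1]
    if box: im=im[box[1]:box[3],box[0]:box[2]]
    cv2.imwrite('pics/'+name,cv2.resize(im,None,fx=s,fy=s,interpolation=cv2.INTER_CUBIC))
def ray(c,u,v):
    f=c["image"].shape[0]/2/np.tan(np.radians(float(c["fovy"]))/2)
    d=np.array([(u-float(c["cx"]))/f,-(v-float(c["cy"]))/f,-1.]); E=np.array(c["extrinsics"])
    return E[:3,3],E[:3,:3]@d
def onz(c,u,v,z):
    o,d=ray(c,u,v); return o+d*(z-o[2])/d[2]
def pts(c):
    h,w=c["depth"].shape; u,v=np.meshgrid(np.arange(w),np.arange(h))
    f=h/2/np.tan(np.radians(float(c["fovy"]))/2); D=c["depth"]
    P=np.stack([(u-float(c["cx"]))/f*D,-(v-float(c["cy"]))/f*D,-D],-1); E=np.array(c["extrinsics"])
    W=P@E[:3,:3].T+E[:3,3]; W[D==0]=np.nan; return W
E
python3 - <<'E'
from h import *
for n in("scene","top"):
    c=cap(n); save(c,n+"0.png",None,1.5); print(n,c.keys(),c["fovy"],c["cx"],c["cy"],np.round(c["extrinsics"],3).tolist(),{k:c[k] for k in c if k not in("image","depth","extrinsics")})
s=manip.sense(); print(s)
E
```

```text
scene dict_keys(['image', 'depth', 'fovy', 'cx', 'cy', 'extrinsics']) 55.201215138634815 255.81920578198904 198.02347477672288 [[0.185, -0.601, 0.777, 1.345], [0.983, 0.129, -0.134, -0.174], [-0.02, 0.789, 0.615, 0.746], [0.0, 0.0, 0.0, 1.0]] {'fovy': 55.201215138634815, 'cx': 255.81920578198904, 'cy': 198.02347477672288}
top dict_keys(['image', 'depth', 'fovy', 'cx', 'cy', 'extrinsics']) 55.257857581172836 254.88941850858495 192.44944327014048 [[-0.027, 0.996, -0.081, 0.437], [-0.999, -0.029, -0.025, -0.029], [-0.028, 0.08, 0.996, 1.131], [0.0, 0.0, 0.0, 1.0]] {'fovy': 55.257857581172836, 'cx': 254.88941850858495, 'cy': 192.44944327014048}
{'clock': 0.1, 'joints': array([-1.55326449e+00,  1.81438768e-01,  1.60788948e+00,  2.05161930e-05,
        1.35377869e+00, -2.06308235e-01]), 'joint_vel': array([ 0.00021011, -0.00208499, -0.0026616 ,  0.0006507 , -0.00128134,
       -0.00070944]), 'joint_efforts': array([ 4.25968401e-04, -4.34821630e+01, -3.42696977e+01,  7.05324649e-02,
        3.40804551e-02, -3.22732262e-05]), 'ee_pos': array([ 0.12764625, -0.56017504,  0.23792491]), 'orientation': array([[ 9.75053224e-01,  2.21971191e-01, -6.51492608e-06],
       [ 2.21970946e-01, -9.75052104e-01,  1.51440233e-03],
       [ 3.29801295e-04, -1.47806900e-03, -9.99998853e-01]]), 'contact_force': array([ 1.22704082,  0.14249011, -0.29448827]), 'moment': array([ 0.00161652, -0.00820789,  0.01178886]), 'finger_gap': 0.08804844228694778}
```

View pics/top0.png

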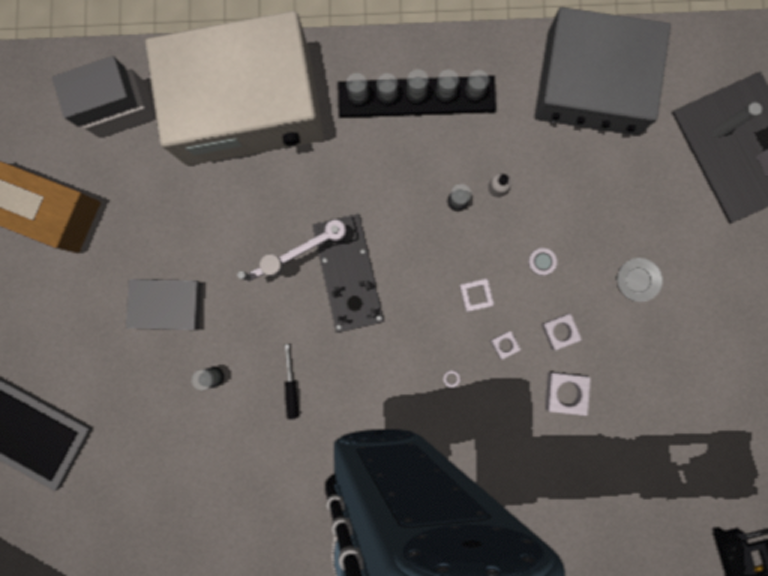

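View pics/scene0.png

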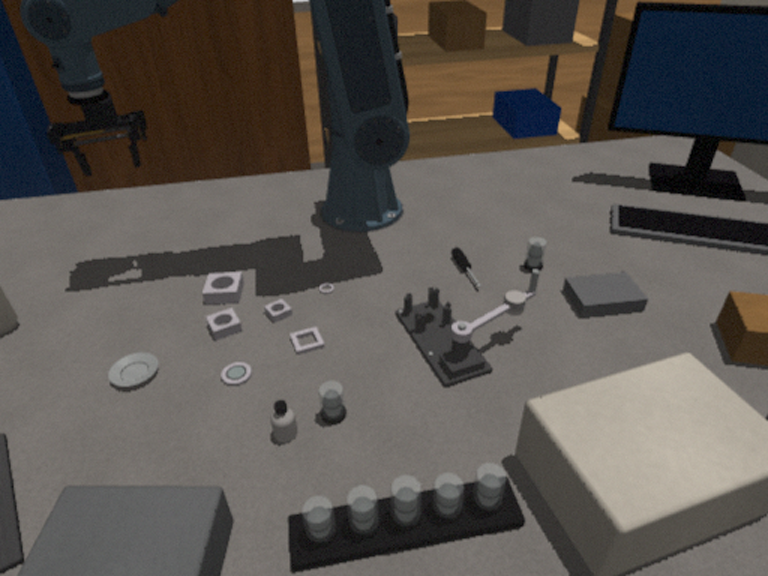

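Top picture (×1.5 pixels). Candidates for the housing are three square blocks with round holes: small (506,345), middle (563,332) and large (569,394). The spacer is the square frame at (477,295). For the disc, the candidates are the glass-windowed disc (543,262), the spare ring (452,379) and the dish (640,280). The jig pocket is at (355,302), the pivot at (336,230) and the lamp post at (242,275). I'll measure sizes and check a crop.

```bash
cat > parts.py <<'E'
from h import *
def find(c,zs,view):
    im=cv2.resize(c["image"],None,fx=4,fy=4,interpolation=cv2.INTER_CUBIC); out=[]
    hsv=im.max(2)
    m=(hsv>140).astype(np.uint8)
    cs,_=cv2.findContours(m,cv2.RETR_EXTERNAL,cv2.CHAIN_APPROX_NONE)
    for k in cs:
        if cv2.contourArea(k)<500: continue
        k=((k[:,0]+.5)/4-.5)
        P=np.array([onz(c,u,v,0.012)[:2] for u,v in k])
        (x,y),(w,h),a=cv2.minAreaRect((P*1000).astype(np.float32))
        if max(w,h)<120: out.append((k.mean(0).round(1),round(x),round(y),round(w),round(h),round(a,1)))
    return out
if __name__=="__main__":
    for n in("top","scene"):
        c=dict(np.load(f'last_{n}.npz')); print(n)
        for o in find(c,.012,n): print(*o)
    c=dict(np.load('last_top.npz')); W=pts(c)
    for u,v in [(563,332-12),(563,332),(569,394),(558,405),(506-8,345),(477-12,295),(543,262),(355,302),(336,230),(242,275),(270,265),(330,320)]:
        print(u,v,W[int(v/1.5),int(u/1.5)].round(3), c["image"][int(v/1.5),int(u/1.5)])
    save(c,'crop.png',(280,155,410,285),5)
E
python3 parts.py
```

```text
top
[379.5 262.7] 306 -367 77 77 82.3
[131.8 253.7] 352 380 37 22 14.5
[300.7 252.2] 343 -134 34 34 43.3
[337.2 229.7] 408 -246 45 45 25.4
[375.  221.1] 431 -361 59 59 20.1
[317.5 196.3] 510 -191 60 60 11.5
[428.8 184.5] 538 -527 79 67 61.5
[177.1 177.1] 580 236 42 58 50.4
[361.7 173.9] 575 -328 57 57 42.1
[ 11.9 132.5] 740 766 102 57 66.7
[ 4.3 22.5] 1105 796 33 16 87.5
[22.4 22. ] 1104 738 16 64 0.5
[45.4 20.8] 1105 662 17 65 0.3
[68.  19.9] 1104 588 18 67 1.5
[209.9  14. ] 1104 128 21 59 1.7
[350.4   8.3] 1104 -319 70 19 89.0
[366.9   7.1] 1104 -372 25 20 87.5
[399.4   5.4] 1105 -471 68 16 87.4
[422.9   5.4] 1103 -546 68 18 89.8
[446.8   4.5] 1102 -621 67 16 87.5
[471.5   3.4] 1103 -698 66 17 88.3
[398.1   0.5] 1122 -470 68 7 87.4
[374.1   1.2] 1123 -395 70 12 87.4
[349.8   1.6] 1125 -319 72 15 87.4
[326.2   5.7] 1115 -244 72 42 87.4
[302.2   2.6] 1128 -168 71 22 87.5
[138.   6.] 1140 359 72 45 87.4
[114.1   6.4] 1142 437 73 48 87.5
[91.5 11.7] 1132 511 71 77 88.4
[67.9  7.3] 1147 588 55 68 0.7
[46.4  8.2] 1149 660 66 55 87.5
[21.9  8.5] 1152 738 59 62 0.5
[5.  8.8] 1152 797 60 34 1.2
scene
[273.8 322.3] 873 -60 31 17 58.4
[329.5 312.8] 876 73 29 16 65.2
[157.1 247.9] 580 -325 54 54 26.8
[ 86.4 245.8] 531 -526 82 69 5.5
[204.  225.3] 513 -189 57 57 11.9
[148.1 212.3] 417 -357 58 58 20.0
[184.8 204.3] 401 -243 45 42 27.5
[344.9 196.9] 468 267 42 52 35.8
[147.7 188. ] 283 -365 77 76 82.6
563 320 [ 0.455 -0.357  0.029] [186 174 180]
563 332 [ 0.431 -0.363  0.003] [117 111 106]
569 394 [ 0.307 -0.369  0.002] [123 116 111]
558 405 [ 0.288 -0.338  0.032] [190 177 183]
498 345 [ 0.407 -0.232  0.003] [162 152 155]
465 295 [ 0.512 -0.169  0.01 ] [198 186 192]
543 262 [ 0.575 -0.329  0.012] [137 145 142]
355 302 [0.503 0.058 0.014] [27 27 26]
336 230 [0.635 0.081 0.104] [160 159 156]
242 275 [0.552 0.254 0.134] [166 165 162]
270 265 [0.574 0.208 0.102] [180 170 165]
330 320 [0.468 0.109 0.003] [120 112 108]
```

View pics/crop.png

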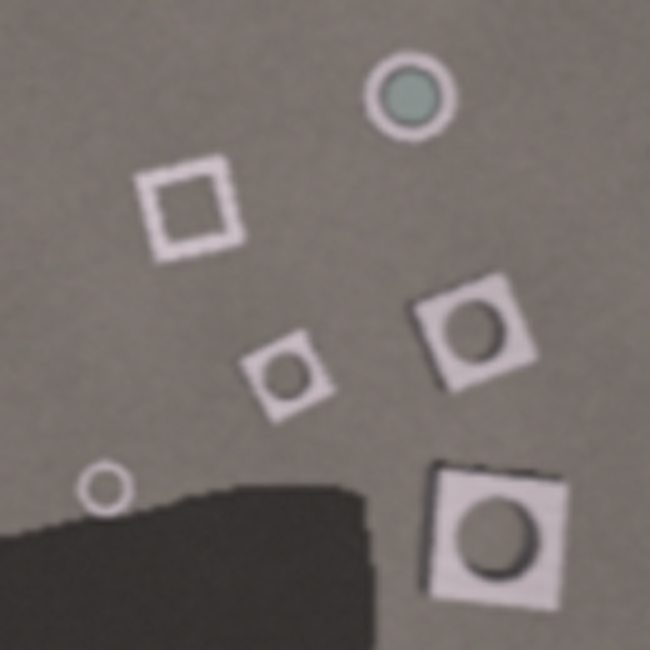

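The crop shows three housings: small at crop (288,376), middle at (475,332) and large at (498,540). The middle one measures about 56 mm, so it is the target. The spacer is at (190,208) and the glass disc at (411,96). Next I'll get the precise planes and the jig.

```bash
cat > meas.py <<'E'
from h import *
def contour(c,z,near,th=140,dark=False,area=500,r=.06):
    im=cv2.resize(c["image"],None,fx=4,fy=4,interpolation=cv2.INTER_CUBIC).max(2)
    m=((im<th) if dark else (im>th)).astype(np.uint8)
    cs,_=cv2.findContours(m,cv2.RETR_EXTERNAL,cv2.CHAIN_APPROX_NONE); best=None
    for k in cs:
        if cv2.contourArea(k)<area: continue
        k=((k[:,0]+.5)/4-.5); P=np.array([onz(c,u,v,z)[:2] for u,v in k])*1000
        R=cv2.minAreaRect(P.astype(np.float32)); d=np.hypot(R[0][0]-near[0]*1000,R[0][1]-near[1]*1000)
        if d<r*1000 and (best is None or d<best[0]): best=(d,R)
    return best and [np.round(x,1).tolist() for x in best[1]]
E
python3 - <<'E'
from meas import *
C={n:dict(np.load(f'last_{n}.npz')) for n in("top","scene")}
for n,c in C.items():
    print(n)
    for nm,z,p in(("housing",.024,(.43,-.36)),("spacer",.010,(.51,-.19)),("disc",.008,(.577,-.327))): print(nm,contour(c,z,p))
for th in(50,60,70): print('jig',contour(C["top"],.012,(.56,.07),th,True,3000,.08))
W=pts(C["top"])
# post tops & pivot via depth
m=(W[...,2]>.048)&(W[...,2]<.064)&(abs(W[...,0]-.5)<.08)&(abs(W[...,1]-.06)<.08)
print('posts',m.sum(),np.nanmean(W[m],0).round(4)); 
if m.sum()>4: print(cv2.minAreaRect((W[m][:,:2]*1000).astype(np.float32)))
c=C["top"]; print('pivot top',contour(c,.103,(.635,.08)),)
save(c,'jig.png',(150,130,270,230),6)
E
```

```text
top
housing [[430.8, -357.1], [58.0, 58.7], 20.1]
spacer [[510.6, -191.7], [59.9, 60.2], 11.5]
disc [[575.3, -329.1], [57.4, 56.8], 42.1]
scene
housing [[432.0, -354.0], [57.0, 56.8], 20.0]
spacer [[510.7, -189.5], [57.4, 57.3], 11.9]
disc [[576.2, -326.1], [54.6, 54.6], 26.8]
jig None
jig [[601.7, 135.8], [47.0, 219.1], 32.9]
jig [[602.0, 134.8], [50.7, 223.5], 32.9]
posts 99 [0.5012 0.0598 0.0563]
((499.9319763183594, 58.76982498168945), (75.39537048339844, 76.25291442871094), 11.042204856872559)
pivot top [[615.2, 129.9], [36.8, 136.8], 25.1]
```

View pics/jig.png

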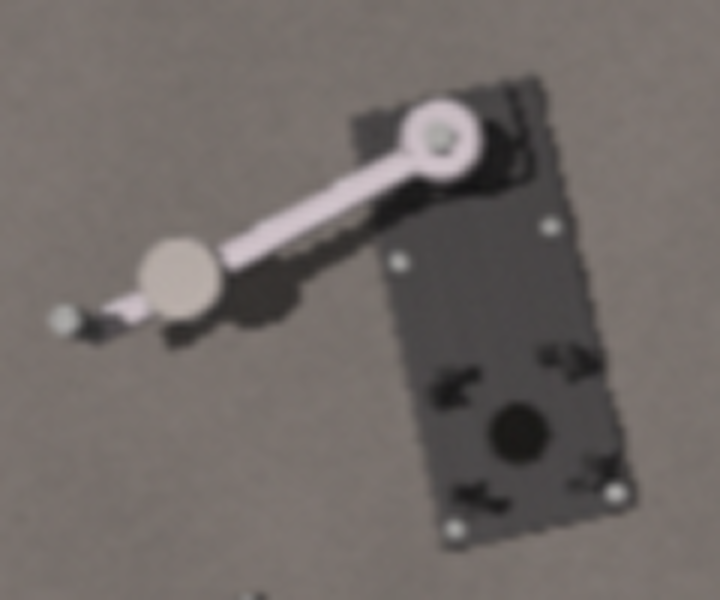

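The crop shows the plate corners at crop (352,112), (541,78), (637,508) and (445,550). The floor hole is at (519,433), the pivot cap at (440,138), and the post top at (66,320).

```bash
cat >> h.py <<'E'
def plan(x,y,z,yaw):  # yaw: world direction angle (deg) of the jaw (tool y) axis, mod 180
    s=manip.sense(); R=np.array(s["orientation"]); p=np.array(s["ee_pos"])
    cur=np.degrees(np.arctan2(R[1,1],R[0,1])); d=(yaw-cur+90)%180-90   # world ccw turn
    Rd=R@cv2.Rodrigues(np.array([0,0,-np.radians(d)]))[0]
    w=np.array([x,y,z])-p
    print('pos',p.round(4),'jawyaw',round(cur,1),'j6',s["joints"][5].round(2),'F',s["contact_force"].round(1),'gap',round(s["finger_gap"],4),'t',round(s["clock"],2))
    print(' az(tool) total units',round(-d/45,4),'(deg ccw',round(d,1),') shift units if before turn',(R.T@w/.75).round(4),'after turn',(Rd.T@w/.75).round(4),'mm',np.linalg.norm(w).round(4)*1000, 'tilt',R[:2,2].round(4))
E
python3 - <<'E'
from h import *
c=dict(np.load('last_top.npz'))
q=lambda u,v,z:onz(c,150+u/6-.42,130+v/6-.42,z)[:2]*1000
K=[q(*k,.012) for k in((352,112),(541,78),(637,508),(445,550))]
print(np.round(K,1).tolist()); m=np.mean(K,0); 
ax=(K[0]+K[1]-K[2]-K[3]); L=np.linalg.norm(ax)/2; ax/=np.linalg.norm(ax)
ay=(K[0]-K[1]+K[3]-K[2]);print('wid',np.linalg.norm(ay)/2,'len',L,'ang x',np.degrees(np.arctan2(ax[1],ax[0])),'ang y',np.degrees(np.arctan2(ay[1],ay[0])),'pocket',m-65*ax)
print('hole',q(519,433,.012)); pv=q(440,138,.104); ps=q(66,320,.136); print('pivot',pv,'->pocket',pv-140*ax,'post',ps,np.linalg.norm(ps-pv))
plan(.431,-.356,.10,20)
E
```

```text
[[669.6, 140.1], [684.1, 41.8], [461.1, -1.7], [442.5, 96.5]]
wid 99.59750456693617 len 229.22811199199387 ang x 10.94959147586124 ang y 99.58069890459652 pocket [500.51478285  56.84928238]
hole [500.94531313  57.46533993]
pivot [636.60065281  84.54554988] ->pocket [499.14939813  57.95320911] post [551.63189633 254.36918136] 189.89406358561507
pos [ 0.1276 -0.5602  0.2379] jawyaw -77.2 j6 -0.21 F [ 1.2  0.1 -0.3] gap 0.088 t 0.1
 az(tool) total units 1.8406 (deg ccw -82.8 ) shift units if before turn [ 0.4547 -0.1754  0.1843] after turn [-0.1172 -0.4731  0.1843] mm 390.79999999999995 tilt [-0.      0.0015]
```

```bash
python3 -m jog '[{"x":0.05,"y":-0.019,"z":0.02},{"x":0.05,"y":-0.019,"z":0.02},{"x":0.05,"y":-0.019,"z":0.02},{"x":0.05,"y":-0.019,"z":0.02},{"x":0.05,"y":-0.019,"z":0.02},{"x":0.05,"y":-0.019,"z":0.02},{"x":0.05,"y":-0.019,"z":0.02},{"x":0.05,"y":-0.019,"z":0.02}]' 0
python3 -c "
from h import *
plan(.4315,-.3555,.10,-70)"
```

```text
pos [ 0.1276 -0.5602  0.2379] jawyaw -77.2 j6 -0.21 F [ 1.2  0.1 -0.3] gap 0.088 t 0.1
 az(tool) total units -0.1594 (deg ccw 7.2 ) shift units if before turn [ 0.4555 -0.1759  0.1843] after turn [ 0.4739 -0.1176  0.1843] mm 391.5 tilt [-0.      0.0015]schema error: expected keys x, y, z, ax, ay, az
```

```bash
python3 -m jog '[{"x":0.055,"y":-0.021,"z":0.02,"ax":0,"ay":0,"az":0},{"x":0.055,"y":-0.021,"z":0.02,"ax":0,"ay":0,"az":0},{"x":0.055,"y":-0.021,"z":0.02,"ax":0,"ay":0,"az":0},{"x":0.055,"y":-0.021,"z":0.02,"ax":0,"ay":0,"az":0},{"x":0.055,"y":-0.021,"z":0.02,"ax":0,"ay":0,"az":0},{"x":0.055,"y":-0.021,"z":0.02,"ax":0,"ay":0,"az":0},{"x":0.055,"y":-0.021,"z":0.02,"ax":0,"ay":0,"az":0},{"x":0.055,"y":-0.021,"z":0.02,"ax":0,"ay":0,"az":0}]' 0
python3 -c "
from h import *
plan(.4315,-.3555,.10,-70)"
```

```text
clock: 0.9
ee_pos: [0.4226, -0.3631, 0.1179]
orientation: [[0.975, 0.222, -0.0], [0.222, -0.975, 0.0], [-0.0, -0.0, -1.0]]
contact_force: [0.1, -1.1, 0.1]
finger_gap: 0.0882
pos [ 0.4226 -0.3631  0.1179] jawyaw -77.2 j6 0.42 F [ 0.1 -1.1  0.1] gap 0.0882 t 0.9
 az(tool) total units -0.1596 (deg ccw 7.2 ) shift units if before turn [ 0.0138 -0.0073  0.0239] after turn [ 0.0146 -0.0055  0.0239] mm 21.4 tilt [-0.0002  0.0003]
```

```bash
python3 -m jog '[{"x":0.0138,"y":-0.0073,"z":0.024,"ax":0,"ay":0,"az":0},{"x":0,"y":0,"z":0,"ax":0,"ay":0,"az":-0.16},{"x":0,"y":0,"z":0.04,"ax":0,"ay":0,"az":0},{"x":0,"y":0,"z":0.04,"ax":0,"ay":0,"az":0},{"x":0,"y":0,"z":0.03,"ax":0,"ay":0,"az":0},{"x":0,"y":0,"z":0,"ax":0,"ay":0,"az":0}]' 0
python3 - <<'E'
from h import *
plan(.4315,-.3555,.004,-70)
c=cap("scene"); save(c,'a1.png',(80,110,300,275),3.5)
E
```

```text
clock: 1.5
ee_pos: [0.4283, -0.3544, 0.0147]
orientation: [[0.94, 0.342, -0.005], [0.342, -0.94, 0.006], [-0.002, -0.007, -1.0]]
contact_force: [-0.3, 0.8, -0.2]
finger_gap: 0.088
pos [ 0.4283 -0.3544  0.0147] jawyaw -70.0 j6 0.32 F [-0.3  0.8 -0.2] gap 0.088 t 1.5
 az(tool) total units 0.0005 (deg ccw -0.0 ) shift units if before turn [0.0036 0.003  0.0142] after turn [0.0036 0.003  0.0142] mm 11.2 tilt [-0.0045  0.0058]
```

View pics/a1.png

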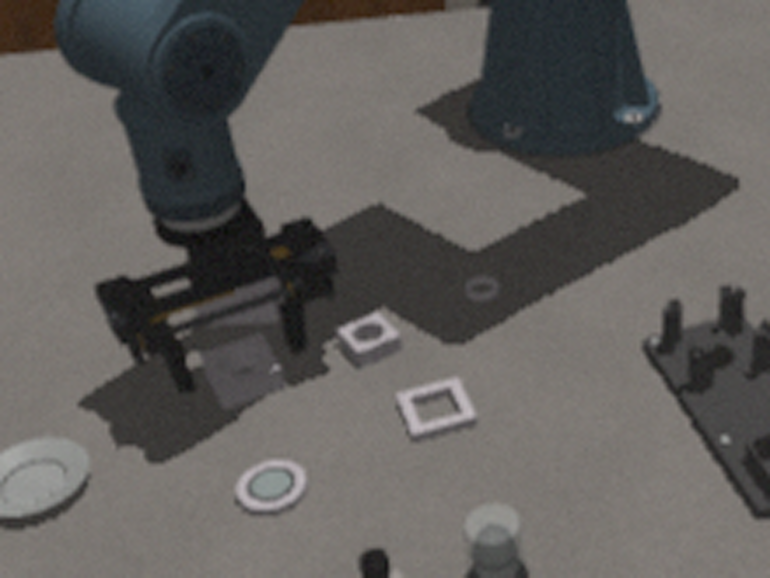

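The picture shows the open fingers straddling the middle housing at (245,370), with the neighbours clear. I'll seat and close.

```bash
python3 -m jog '[{"x":0.0036,"y":0.003,"z":0.014,"ax":0,"ay":0,"az":0},{"x":0,"y":0,"z":0,"ax":0,"ay":0,"az":0},{"x":0,"y":0,"z":0,"ax":0,"ay":0,"az":0}]' 0
python3 -c "
from h import *
plan(.4315,-.3555,.004,-70)"
python3 -m jog '[{"x":0,"y":0,"z":0,"ax":0,"ay":0,"az":0},{"x":0,"y":0,"z":0,"ax":0,"ay":0,"az":0},{"x":0,"y":0,"z":0,"ax":0,"ay":0,"az":0},{"x":0,"y":0,"z":0,"ax":0,"ay":0,"az":0},{"x":0,"y":0,"z":0,"ax":0,"ay":0,"az":0},{"x":0,"y":0,"z":0,"ax":0,"ay":0,"az":0}]' 1 20
python3 -c "
from h import *
plan(.5003,.0575,.12,-79)"
```

```text
clock: 1.85
ee_pos: [0.4341, -0.3586, 0.0084]
orientation: [[0.94, 0.342, 0.001], [0.342, -0.94, -0.001], [0.0, 0.001, -1.0]]
contact_force: [-0.1, 0.2, 0.9]
finger_gap: 0.0881
pos [ 0.4341 -0.3586  0.0084] jawyaw -70.0 j6 0.32 F [-0.1  0.2  0.9] gap 0.0881 t 1.85
 az(tool) total units 0.0006 (deg ccw -0.0 ) shift units if before turn [-0.0018 -0.005   0.0059] after turn [-0.0018 -0.005   0.0059] mm 6.0 tilt [ 0.0007 -0.0009]
clock: 2.45
ee_pos: [0.4335, -0.3578, 0.0078]
orientation: [[0.94, 0.342, -0.0], [0.342, -0.94, 0.001], [-0.0, -0.001, -1.0]]
contact_force: [-1.3, 2.1, 4.5]
finger_gap: 0.0561
pos [ 0.4335 -0.3578  0.0078] jawyaw -70.0 j6 0.32 F [-1.3  2.1  4.5] gap 0.0561 t 2.45
 az(tool) total units 0.2005 (deg ccw -9.0 ) shift units if before turn [ 0.2733 -0.4899 -0.1493] after turn [ 0.1931 -0.5267 -0.1493] mm 435.40000000000003 tilt [-0.0004  0.0006]
```

```bash
python3 -m jog '[{"x":0,"y":0,"z":-0.05,"ax":0,"ay":0,"az":0},{"x":0,"y":0,"z":-0.05,"ax":0,"ay":0,"az":0},{"x":0,"y":0,"z":-0.05,"ax":0,"ay":0,"az":0},{"x":0.028,"y":-0.05,"z":0,"ax":0,"ay":0,"az":0},{"x":0.028,"y":-0.05,"z":0,"ax":0,"ay":0,"az":0},{"x":0.028,"y":-0.05,"z":0,"ax":0,"ay":0,"az":0},{"x":0.028,"y":-0.05,"z":0,"ax":0,"ay":0,"az":0},{"x":0.028,"y":-0.05,"z":0,"ax":0,"ay":0,"az":0}]' 1 20
python3 -m jog '[{"x":0.028,"y":-0.05,"z":0,"ax":0,"ay":0,"az":0},{"x":0.028,"y":-0.05,"z":0,"ax":0,"ay":0,"az":0},{"x":0.028,"y":-0.05,"z":0,"ax":0,"ay":0,"az":0},{"x":0.028,"y":-0.05,"z":0,"ax":0,"ay":0,"az":0},{"x":0,"y":0,"z":0,"ax":0,"ay":0,"az":0.1},{"x":0,"y":0,"z":0,"ax":0,"ay":0,"az":0.1},{"x":0,"y":0,"z":0,"ax":0,"ay":0,"az":0},{"x":0,"y":0,"z":0,"ax":0,"ay":0,"az":0}]' 1 20
python3 -c "
from h import *
plan(.5003,.0575,.12,-79)"
```

```text
clock: 3.25
ee_pos: [0.468, -0.1445, 0.1201]
orientation: [[0.94, 0.342, 0.0], [0.342, -0.94, -0.0], [0.0, 0.0, -1.0]]
contact_force: [0.3, -0.3, -1.6]
finger_gap: 0.056
clock: 4.05
ee_pos: [0.4955, 0.0236, 0.12]
orientation: [[0.981, 0.193, -0.0], [0.193, -0.981, -0.0], [-0.0, -0.0, -1.0]]
contact_force: [-0.6, 0.2, -1.4]
finger_gap: 0.0557
pos [0.4955 0.0236 0.12  ] jawyaw -78.9 j6 1.18 F [-0.6  0.2 -1.4] gap 0.0557 t 4.05
 az(tool) total units 0.0029 (deg ccw -0.1 ) shift units if before turn [ 0.015  -0.0431  0.    ] after turn [ 0.0149 -0.0432  0.    ] mm 34.3 tilt [-0.0002 -0.    ]
```

```bash
python3 -m jog '[{"x":0.015,"y":-0.043,"z":0,"ax":0,"ay":0,"az":0},{"x":0,"y":0,"z":0.03,"ax":0,"ay":0,"az":0},{"x":0,"y":0,"z":0,"ax":0,"ay":0,"az":0},{"x":0,"y":0,"z":0,"ax":0,"ay":0,"az":0}]' 1 20
python3 - <<'E'
from h import *
plan(.5003,.0575,.12,-79)
c=cap("scene"); t=cap("top"); a=c["image"][150:260,240:370]; b=t["image"][140:250,170:300]
cv2.imwrite('pics/b1.png',cv2.resize(np.vstack([a,b])[:,:,::-1] if 0 else np.hstack([a,b])[:,:,::-1],None,fx=3.07,fy=3.07,interpolation=cv2.INTER_CUBIC))
E
```

```text
clock: 4.45
ee_pos: [0.5, 0.0571, 0.0974]
orientation: [[0.981, 0.192, -0.002], [0.192, -0.981, 0.0], [-0.002, -0.0, -1.0]]
contact_force: [0.9, -0.6, -1.2]
finger_gap: 0.0558
pos [0.5    0.0571 0.0974] jawyaw -79.0 j6 1.26 F [ 0.9 -0.6 -1.2] gap 0.0558 t 4.45
 az(tool) total units 0.0009 (deg ccw -0.0 ) shift units if before turn [ 0.0005 -0.0005 -0.0301] after turn [ 0.0005 -0.0005 -0.0301] mm 22.599999999999998 tilt [-0.0017  0.    ]
```

View pics/b1.png

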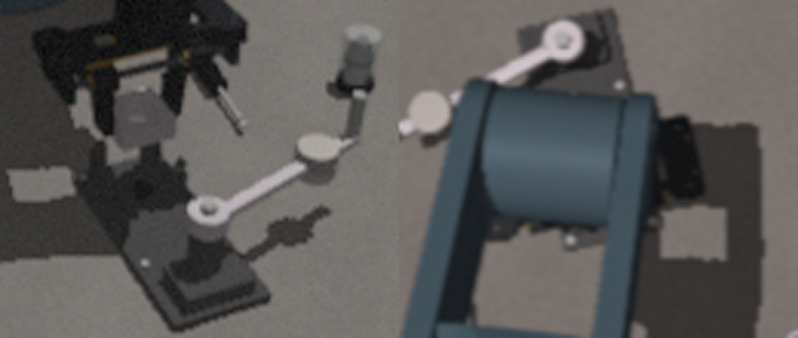

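The left half shows the housing held at (140,118), above the pocket posts. In the right half the arm blocks the top view. I'll measure both part and jig in the scene view.

```bash
cp last_scene.npz sc_held.npz; python3 - <<'E'
from h import *
c=dict(np.load('sc_held.npz')); W=pts(c)
a=np.radians(11); T=np.array([[np.cos(a),np.sin(a)],[-np.sin(a),np.cos(a)]])
J=(W[...,:2]-[.5003,.0575])@T.T*1000; Z=W[...,2]*1000; im=c["image"].astype(int)
m=(abs(J[...,0])<50)&(abs(J[...,1])<45)&(Z>80)&(Z<125)&(im.max(2)>55)
v,u=np.where(m); print(len(u),u.min(),u.max(),v.min(),v.max())
for vv in range(v.min(),v.max()+1):
    k=np.where(m[vv])[0]
    if len(k): print(vv,k.min(),k.max(),J[vv,k.min()].round(0),J[vv,k.max()].round(0),'z',Z[vv,k.min()].round(),Z[vv,k.max()].round(),'meanx',J[vv,k,0].mean().round(1), im[vv,k].max(1)[::3])
E
```

```text
336 270 298 178 199
178 292 292 [-8. 28.] [-8. 28.] z 125.0 125.0 meanx -8.1 [84]
179 286 292 [-27.  18.] [-6. 27.] z 111.0 122.0 meanx -21.2 [129  90]
180 282 292 [-27.   4.] [-6. 27.] z 112.0 119.0 meanx -20.3 [90 81 82 63]
181 278 290 [-28.  -8.] [-13.  24.] z 111.0 111.0 meanx -20.4 [86 80 82 80 78]
182 278 292 [-26.  -9.] [-8. 28.] z 109.0 110.0 meanx -15.5 [75 82 83 83 80]
183 277 293 [-20. -15.] [-0. 28.] z 111.0 112.0 meanx -12.0 [59 81 81 79 80 77]
184 277 293 [-13. -18.] [ 4. 26.] z 113.0 111.0 meanx -10.1 [65 80 84 81 74 79]
185 277 294 [-10. -20.] [10. 26.] z 112.0 112.0 meanx -8.2 [67 78 83 82 79 78]
186 277 295 [ -3. -23.] [11. 29.] z 113.0 108.0 meanx -6.1 [67 78 80 83 77 81 73]
187 270 298 [ -6. -44.] [12. 38.] z 114.0 102.0 meanx -1.5 [73 75 83 86 77 81 79 79]
188 277 297 [  3. -25.] [11. 36.] z 111.0 99.0 meanx 3.2 [58 79 97 94 79 76 80]
189 270 296 [ -4. -45.] [28. 24.] z 108.0 110.0 meanx 19.0 [80 79 80 76 78]
190 270 296 [-10. -42.] [26. 25.] z 100.0 105.0 meanx 21.4 [98 77 78 78 76 79 79]
191 271 296 [ -1. -43.] [27. 24.] z 103.0 102.0 meanx 23.9 [75 77 78 78 80 81 81]
192 272 296 [ 11. -45.] [28. 24.] z 108.0 99.0 meanx 25.5 [75 71 79 78 79 81 81]
193 272 296 [  7. -43.] [29. 24.] z 101.0 96.0 meanx 25.0 [110  72  79  79  83  83  82  82]
194 273 296 [ 12. -42.] [28. 24.] z 100.0 92.0 meanx 24.0 [93 79 74 81 81 78 80 78]
195 276 296 [  5. -29.] [27. 25.] z 88.0 87.0 meanx 25.3 [110  75  83  81  80  76 100]
196 277 292 [ 14. -30.] [28. 12.] z 91.0 88.0 meanx 25.9 [102  80  83  81  75  86]
197 278 287 [ 18. -29.] [26. -3.] z 90.0 88.0 meanx 26.1 [96 78 88 64]
198 279 284 [ 29. -31.] [ 29. -15.] z 95.0 90.0 meanx 28.4 [97 93]
199 279 280 [ 27. -30.] [ 28. -27.] z 89.0 89.0 meanx 27.5 [117]
```

```bash
python3 - <<'E'
from h import *
c=dict(np.load('sc_held.npz'))
a=np.radians(11); T=np.array([[np.cos(a),np.sin(a)],[-np.sin(a),np.cos(a)]])
W=pts(c);J=(W[...,:2]-[.5003,.0575])@T.T*1000; Z=W[...,2]*1000
# part face: mean x on central face; 
f=(abs(J[...,1]+2)<18)&(Z>92)&(Z<106)&(J[...,0]>18)&(J[...,0]<36); print('face x',np.median(J[f][:,0]),J[f][:,0].std(),f.sum())
# plate +x..: depth edges of plate z~12 rows along y
for x0 in(60,80,165,172):
    m=(abs(J[...,0]-x0)<4)&(abs(Z-12)<5)&(abs(J[...,1])<70)&(c["image"].max(2)<90)
    y=J[m][:,1]; print(x0,len(y),np.percentile(y,[0,2,98,100]).round(1), np.median(Z[m]).round(1))
m=(abs(Z-12)<5)&(abs(J[...,1])<40)&(J[...,0]>140)&(J[...,0]<200)&(c["image"].max(2)<90)
print('xmax',np.percentile(J[m][:,0],[98,100]))
s=c["image"]; save(c,'b2.png',(262,160,337,260),8)
E
```

```text
face x 27.928614005545118 1.1687534633032313 42
60 48 [-48.9 -48.4  24.6  26.9] 10.1
80 44 [-47.6 -47.6  16.4  16.6] 10.0
165 19 [-47.9 -47.7  47.6  48.2] 9.9
172 55 [-47.8 -47.5  47.4  49.6] 12.1
xmax [182.73922629 183.57432   ]
```

View pics/b2.png

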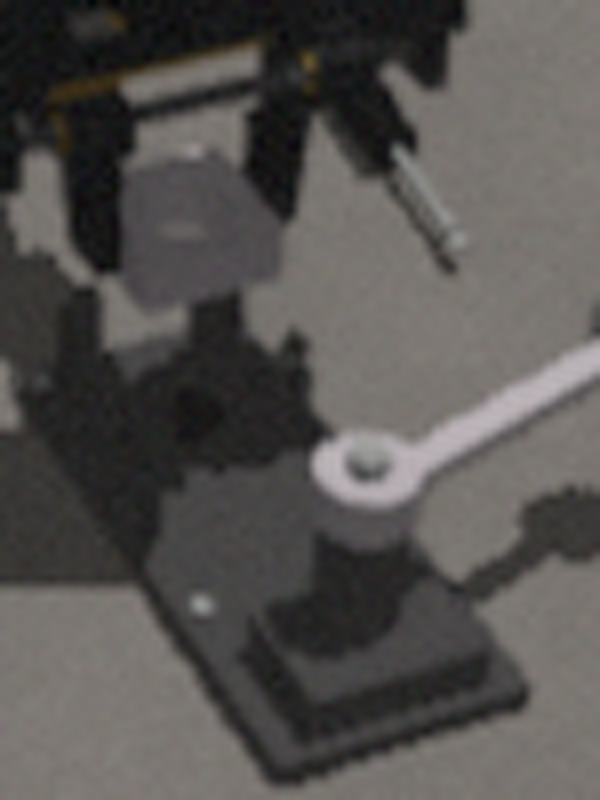

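```bash
python3 - <<'E'
from h import *
c=dict(np.load('sc_held.npz'))
a=np.radians(11); T=np.array([[np.cos(a),np.sin(a)],[-np.sin(a),np.cos(a)]])
def q(u,v,z): return (T@(onz(c,262+u/8-.44,160+v/8-.44,z)[:2]-[.5003,.0575])*1000).round(1)
print('hole',q(197,410,.012)); print('plate corners',q(275,768,.012),q(527,688,.012))
print('part bottom',q(147,308,.0896),q(277,274,.0896),'top corners',q(122,160,.1136),q(147,225,.1136))
E
```

```text
hole [1.1 8.3]
plate corners [181.4 -48.3] [181.4  49. ]
part bottom [ 24.8 -25.6] [25.  26.7] top corners [-32.8 -10. ] [  8.1 -18.5]
```

```bash
python3 -m jog '[{"x":0.0035,"y":-0.0005,"z":0,"ax":0,"ay":0,"az":0},{"x":0,"y":0,"z":0.023,"ax":0,"ay":0,"az":0},{"x":0,"y":0,"z":0.023,"ax":0,"ay":0,"az":0},{"x":0,"y":0,"z":0,"ax":0,"ay":0,"az":0},{"x":0,"y":0,"z":0.007,"ax":0,"ay":0,"az":0},{"x":0,"y":0,"z":0.007,"ax":0,"ay":0,"az":0},{"x":0,"y":0,"z":0,"ax":0,"ay":0,"az":0}]' 1 20
python3 -c "
from h import *
plan(.5003,.0575,.02,-79)"
```

```text
clock: 5.25
ee_pos: [0.5023, 0.0581, 0.0528]
orientation: [[0.982, 0.191, -0.002], [0.191, -0.982, -0.0], [-0.002, 0.0, -1.0]]
contact_force: [-3.6, -1.0, -1.3]
finger_gap: 0.0561
pos [0.5023 0.0581 0.0528] jawyaw -79.0 j6 1.26 F [-3.6 -1.  -1.3] gap 0.0561 t 5.25
 az(tool) total units 0.0007 (deg ccw -0.0 ) shift units if before turn [-0.0028  0.0003  0.0438] after turn [-0.0028  0.0003  0.0438] mm 32.9 tilt [-0.0016 -0.0004]
```

```bash
python3 -m jog '[{"x":-0.0013,"y":0,"z":0.012,"ax":0,"ay":0,"az":0},{"x":0,"y":0,"z":0.012,"ax":0,"ay":0,"az":0},{"x":0,"y":0,"z":0.012,"ax":0,"ay":0,"az":0},{"x":0,"y":0,"z":0,"ax":0,"ay":0,"az":0},{"x":0,"y":0,"z":0,"ax":0,"ay":0,"az":0}]' 1 20
python3 -c "
from h import *
plan(.5003,.0575,.02,-79)"
```

```text
clock: 5.75
ee_pos: [0.5023, 0.0581, 0.0253]
orientation: [[0.982, 0.191, 0.0], [0.191, -0.982, 0.0], [0.0, -0.0, -1.0]]
contact_force: [0.0, -0.0, -3.2]
finger_gap: 0.0561
pos [0.5023 0.0581 0.0253] jawyaw -79.0 j6 1.26 F [ 0.  -0.  -3.2] gap 0.0561 t 5.75
 az(tool) total units 0.0004 (deg ccw -0.0 ) shift units if before turn [-0.0027  0.0003  0.0071] after turn [-0.0027  0.0003  0.0071] mm 5.7 tilt [0.0002 0.0001]
```

Free inside the pocket. I'll lower the last 5–6 mm, watching the force.

```bash
python3 -m jog '[{"x":0,"y":0,"z":0.004,"ax":0,"ay":0,"az":0},{"x":0,"y":0,"z":0.003,"ax":0,"ay":0,"az":0},{"x":0,"y":0,"z":0,"ax":0,"ay":0,"az":0},{"x":0,"y":0,"z":0,"ax":0,"ay":0,"az":0}]' 1 20
python3 -m jog '[{"x":0,"y":0,"z":0.0015,"ax":0,"ay":0,"az":0},{"x":0,"y":0,"z":0,"ax":0,"ay":0,"az":0},{"x":0,"y":0,"z":0,"ax":0,"ay":0,"az":0}]' 1 20
```

```text
clock: 6.15
ee_pos: [0.5037, 0.0583, 0.0222]
orientation: [[0.982, 0.191, 0.003], [0.191, -0.982, -0.0], [0.003, 0.001, -1.0]]
contact_force: [-2.7, 1.3, 12.3]
finger_gap: 0.0558
clock: 6.45
ee_pos: [0.5041, 0.0583, 0.0214]
orientation: [[0.982, 0.191, 0.004], [0.191, -0.982, -0.0], [0.004, 0.001, -1.0]]
contact_force: [-4.2, 0.5, 13.5]
finger_gap: 0.0559
```

```bash
python3 -m jog '[{"x":0,"y":0,"z":0,"ax":0,"ay":0,"az":0},{"x":0,"y":0,"z":0,"ax":0,"ay":0,"az":0},{"x":0,"y":0,"z":0,"ax":0,"ay":0,"az":0},{"x":0,"y":0,"z":0,"ax":0,"ay":0,"az":0},{"x":0,"y":0,"z":-0.05,"ax":0,"ay":0,"az":0},{"x":0,"y":0,"z":-0.05,"ax":0,"ay":0,"az":0},{"x":0,"y":0,"z":-0.04,"ax":0,"ay":0,"az":0},{"x":0,"y":0,"z":0,"ax":0,"ay":0,"az":0}]' 0
python3 -c "
from h import *
plan(.5107,-.1906,.10,-78.3)"
```

```text
clock: 7.25
ee_pos: [0.5053, 0.0579, 0.1287]
orientation: [[0.982, 0.191, 0.008], [0.191, -0.982, -0.001], [0.008, 0.003, -1.0]]
contact_force: [0.4, 0.0, 0.2]
finger_gap: 0.0881
pos [0.5053 0.0579 0.1287] jawyaw -79.0 j6 1.26 F [0.4 0.  0.2] gap 0.0881 t 7.25
 az(tool) total units -0.0149 (deg ccw 0.7 ) shift units if before turn [-0.0566  0.3265  0.0386] after turn [-0.0605  0.3258  0.0386] mm 250.2 tilt [ 0.0084 -0.0009]
```

```bash
python3 - <<'E'
s=open('h.py').read()
s+='''    w=np.cross(R[:,2],[0,0,-1.]); print(' level: ax,ay,az units',(R.T@w/(np.pi/4)).round(4))
'''
open('h.py','w').write(s)
E
python3 -m jog '[{"x":-0.0095,"y":0.0545,"z":0,"ax":0,"ay":0,"az":0},{"x":-0.0095,"y":0.0545,"z":0,"ax":0,"ay":0,"az":0},{"x":-0.0095,"y":0.0545,"z":0,"ax":0,"ay":0,"az":0},{"x":-0.0095,"y":0.0545,"z":0,"ax":0,"ay":0,"az":0},{"x":-0.0095,"y":0.0545,"z":0,"ax":0,"ay":0,"az":0},{"x":-0.0095,"y":0.0545,"z":0,"ax":0,"ay":0,"az":0},{"x":0,"y":0,"z":0,"ax":0,"ay":0,"az":0},{"x":0,"y":0,"z":0,"ax":0,"ay":0,"az":0}]' 0
python3 - <<'E'
from h import *
plan(.5107,-.1906,.04,-78.3)
t=cap("top"); c=cap("scene"); a=c["image"][150:260,240:370]; b=t["image"][140:250,170:300]
cv2.imwrite('pics/b3.png',cv2.resize(np.hstack([a,b])[:,:,::-1],None,fx=3.07,fy=3.07,interpolation=cv2.INTER_CUBIC))
W=pts(t); m=(abs(W[...,0]-.5)<.035)&(abs(W[...,1]-.0575)<.035)&(t["image"].max(2)>120); print(m.sum(),np.median(W[m],0))
from meas import contour
print(contour(t,.036,(.5,.0575),120))
E
```

```text
clock: 8.05
ee_pos: [0.5062, -0.191, 0.123]
orientation: [[0.982, 0.189, -0.002], [0.189, -0.982, 0.001], [-0.001, -0.002, -1.0]]
contact_force: [-0.4, 0.5, 0.2]
finger_gap: 0.0881
pos [ 0.5062 -0.191   0.123 ] jawyaw -79.1 j6 0.8 F [-0.4  0.5  0.2] gap 0.0881 t 8.05
 az(tool) total units -0.018 (deg ccw 0.8 ) shift units if before turn [0.0062 0.0008 0.1107] after turn [0.0062 0.0009 0.1107] mm 83.2 tilt [-0.0017  0.0015]
 level: ax,ay,az units [-0.0023  0.0018  0.    ]
263 [0.50258997 0.05678142 0.03737844]
None
```

View pics/b3.png

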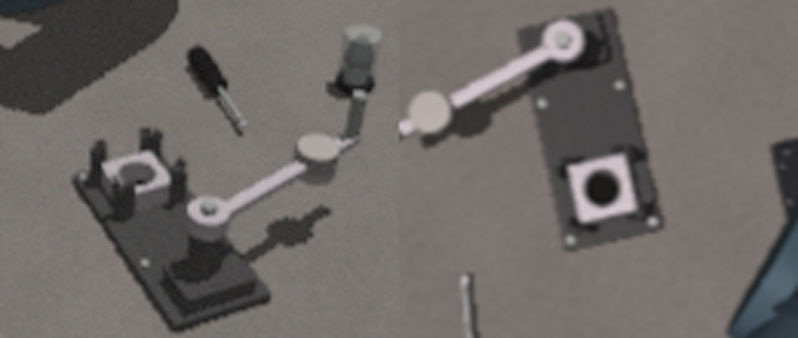

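The left half shows the housing flat in the pocket at (137,172), between the posts. The right half shows it square at (602,188). Its top is at about 36 mm. Next, the spacer.

```bash
python3 -m jog '[{"x":0.006,"y":0.001,"z":0.04,"ax":-0.002,"ay":0.002,"az":-0.018},{"x":0,"y":0,"z":0.04,"ax":0,"ay":0,"az":0},{"x":0,"y":0,"z":0.03,"ax":0,"ay":0,"az":0},{"x":0,"y":0,"z":0.02,"ax":0,"ay":0,"az":0},{"x":0,"y":0,"z":0.01,"ax":0,"ay":0,"az":0},{"x":0,"y":0,"z":0,"ax":0,"ay":0,"az":0},{"x":0,"y":0,"z":0,"ax":0,"ay":0,"az":0},{"x":0,"y":0,"z":0,"ax":0,"ay":0,"az":0}]' 0
python3 -c "
from h import *
plan(.5107,-.1906,.003,-78.3)"
```

```text
clock: 8.95
ee_pos: [0.5126, -0.1911, 0.0206]
orientation: [[0.979, 0.205, 0.004], [0.205, -0.979, -0.002], [0.003, 0.003, -1.0]]
contact_force: [0.3, -0.8, 0.5]
finger_gap: 0.0881
pos [ 0.5126 -0.1911  0.0206] jawyaw -78.2 j6 0.79 F [ 0.3 -0.8  0.5] gap 0.0881 t 8.95
 az(tool) total units 0.0032 (deg ccw -0.1 ) shift units if before turn [-0.0024 -0.0013  0.0234] after turn [-0.0024 -0.0013  0.0234] mm 17.7 tilt [ 0.0037 -0.0024]
 level: ax,ay,az units [ 0.004 -0.004 -0.   ]
```

```bash
python3 -m jog '[{"x":-0.0015,"y":-0.001,"z":0.01,"ax":0.002,"ay":-0.002,"az":0},{"x":0,"y":0,"z":0.01,"ax":0,"ay":0,"az":0},{"x":0,"y":0,"z":0.002,"ax":0,"ay":0,"az":0},{"x":0,"y":0,"z":0,"ax":0,"ay":0,"az":0},{"x":0,"y":0,"z":0,"ax":0,"ay":0,"az":0}]' 0
python3 -c "
from h import *
plan(.5107,-.1906,.003,-78.3)"
```

```text
clock: 9.45
ee_pos: [0.5104, -0.1903, 0.0027]
orientation: [[0.979, 0.205, -0.0], [0.205, -0.979, 0.0], [-0.0, -0.0, -1.0]]
contact_force: [0.3, 0.4, 0.0]
finger_gap: 0.0882
pos [ 0.5104 -0.1903  0.0027] jawyaw -78.2 j6 0.79 F [0.3 0.4 0. ] gap 0.0882 t 9.45
 az(tool) total units 0.0028 (deg ccw -0.1 ) shift units if before turn [ 0.0003  0.0005 -0.0003] after turn [ 0.0003  0.0005 -0.0003] mm 0.5 tilt [-0.0002  0.0001]
 level: ax,ay,az units [-0.0001  0.0002 -0.    ]
```

```bash
python3 -m jog '[{"x":0,"y":0,"z":0,"ax":0,"ay":0,"az":0},{"x":0,"y":0,"z":0,"ax":0,"ay":0,"az":0},{"x":0,"y":0,"z":0,"ax":0,"ay":0,"az":0},{"x":0,"y":0,"z":0,"ax":0,"ay":0,"az":0},{"x":0,"y":0,"z":0,"ax":0,"ay":0,"az":0},{"x":0,"y":0,"z":0,"ax":0,"ay":0,"az":0}]' 1 20
python3 -c "
from h import *
plan(.501,.0578,.12,-79)"
python3 -m jog '[{"x":0,"y":0,"z":-0.05,"ax":0,"ay":0,"az":0},{"x":0,"y":0,"z":-0.05,"ax":0,"ay":0,"az":0},{"x":0,"y":0,"z":-0.05,"ax":0,"ay":0,"az":0},{"x":0,"y":0,"z":0,"ax":0,"ay":0,"az":0}]' 1 20
python3 -c "
from h import *
plan(.501,.0578,.115,-79)"
```

```text
clock: 10.05
ee_pos: [0.5105, -0.1902, 0.0029]
orientation: [[0.979, 0.205, 0.0], [0.205, -0.979, -0.0], [0.0, 0.0, -1.0]]
contact_force: [-0.4, -0.6, 0.5]
finger_gap: 0.0558
pos [ 0.5105 -0.1902  0.0029] jawyaw -78.2 j6 0.79 F [-0.4 -0.6  0.5] gap 0.0558 t 10.05
 az(tool) total units 0.0185 (deg ccw -0.8 ) shift units if before turn [ 0.0554 -0.3262 -0.1561] after turn [ 0.0507 -0.327  -0.1561] mm 274.4 tilt [ 0.0001 -0.0001]
 level: ax,ay,az units [ 0.0001 -0.0001  0.    ]
clock: 10.45
ee_pos: [0.5138, -0.1922, 0.1209]
orientation: [[0.979, 0.205, 0.008], [0.205, -0.979, -0.005], [0.007, 0.007, -1.0]]
contact_force: [0.5, 0.8, 0.3]
finger_gap: 0.0556
pos [ 0.5138 -0.1922  0.1209] jawyaw -78.2 j6 0.79 F [0.5 0.8 0.3] gap 0.0556 t 10.45
 az(tool) total units 0.0187 (deg ccw -0.8 ) shift units if before turn [ 0.0517 -0.3298  0.0059] after turn [ 0.0468 -0.3305  0.0059] mm 250.4 tilt [ 0.0085 -0.0054]
 level: ax,ay,az units [ 0.009  -0.0091 -0.    ]
```

```bash
python3 -m jog '[{"x":0.0092,"y":-0.0544,"z":0,"ax":0,"ay":0,"az":0},{"x":0.0092,"y":-0.0544,"z":0,"ax":0,"ay":0,"az":0},{"x":0.0092,"y":-0.0544,"z":0,"ax":0,"ay":0,"az":0},{"x":0.0092,"y":-0.0544,"z":0,"ax":0,"ay":0,"az":0},{"x":0.0092,"y":-0.0544,"z":0,"ax":0,"ay":0,"az":0},{"x":0.0092,"y":-0.0544,"z":0,"ax":0,"ay":0,"az":0.0185},{"x":0,"y":0,"z":0,"ax":0,"ay":0,"az":0},{"x":0,"y":0,"z":0,"ax":0,"ay":0,"az":0}]' 1 20
python3 -m jog '[{"x":0,"y":0,"z":0.03,"ax":0,"ay":0,"az":0},{"x":0,"y":0,"z":0,"ax":0,"ay":0,"az":0},{"x":0,"y":0,"z":0,"ax":0,"ay":0,"az":0},{"x":0,"y":0,"z":0,"ax":0,"ay":0,"az":0},{"x":0,"y":0,"z":0,"ax":0,"ay":0,"az":0}]' 1 20
python3 -c "
from h import *
plan(.501,.0578,.060,-79)"
```

```text
clock: 11.25
ee_pos: [0.5002, 0.0586, 0.1146]
orientation: [[0.981, 0.193, -0.001], [0.193, -0.981, -0.0], [-0.001, 0.0, -1.0]]
contact_force: [0.9, -1.3, 0.1]
finger_gap: 0.0554
clock: 11.75
ee_pos: [0.5014, 0.0573, 0.0936]
orientation: [[0.982, 0.19, 0.001], [0.19, -0.982, -0.0], [0.001, 0.0, -1.0]]
contact_force: [0.1, 0.3, -0.7]
finger_gap: 0.0557
pos [0.5014 0.0573 0.0936] jawyaw -79.0 j6 1.26 F [ 0.1  0.3 -0.7] gap 0.0557 t 11.75
 az(tool) total units -0.001 (deg ccw 0.0 ) shift units if before turn [-0.0004 -0.0008  0.0447] after turn [-0.0004 -0.0008  0.0447] mm 33.6 tilt [ 0.0012 -0.0002]
 level: ax,ay,az units [ 0.0005 -0.0014  0.    ]
```

```bash
python3 -m jog '[{"x":-0.0004,"y":-0.0008,"z":0.025,"ax":0,"ay":0,"az":0},{"x":0,"y":0,"z":0.02,"ax":0,"ay":0,"az":0},{"x":0,"y":0,"z":0.01,"ax":0,"ay":0,"az":0},{"x":0,"y":0,"z":0.008,"ax":0,"ay":0,"az":0},{"x":0,"y":0,"z":0,"ax":0,"ay":0,"az":0},{"x":0,"y":0,"z":0,"ax":0,"ay":0,"az":0},{"x":0,"y":0,"z":0,"ax":0,"ay":0,"az":0}]' 1 20
python3 -c "
from h import *
plan(.501,.0578,.039,-79)"
```

```text
clock: 12.45
ee_pos: [0.5009, 0.0584, 0.0462]
orientation: [[0.982, 0.191, 0.001], [0.191, -0.982, -0.0], [0.001, 0.0, -1.0]]
contact_force: [-0.4, 0.4, -0.4]
finger_gap: 0.0557
pos [0.5009 0.0584 0.0462] jawyaw -79.0 j6 1.26 F [-0.4  0.4 -0.4] gap 0.0557 t 12.45
 az(tool) total units 0.0 (deg ccw -0.0 ) shift units if before turn [-0.0001  0.0007  0.0097] after turn [-0.0001  0.0007  0.0097] mm 7.3 tilt [ 0.0012 -0.0001]
 level: ax,ay,az units [ 0.0005 -0.0015  0.    ]
```

No side force. I'll lower to contact.

```bash
python3 -m jog '[{"x":0,"y":0.0004,"z":0.005,"ax":0,"ay":0,"az":0},{"x":0,"y":0,"z":0.003,"ax":0,"ay":0,"az":0},{"x":0,"y":0,"z":0.0015,"ax":0,"ay":0,"az":0},{"x":0,"y":0,"z":0,"ax":0,"ay":0,"az":0},{"x":0,"y":0,"z":0,"ax":0,"ay":0,"az":0}]' 1 20
python3 -m jog '[{"x":0,"y":0,"z":0.001,"ax":0,"ay":0,"az":0},{"x":0,"y":0,"z":0,"ax":0,"ay":0,"az":0},{"x":0,"y":0,"z":0,"ax":0,"ay":0,"az":0}]' 1 20
```

```text
clock: 12.95
ee_pos: [0.5004, 0.0581, 0.0389]
orientation: [[0.982, 0.191, -0.0], [0.191, -0.982, -0.0], [-0.0, 0.0, -1.0]]
contact_force: [-2.3, 0.2, 5.2]
finger_gap: 0.0557
clock: 13.25
ee_pos: [0.5004, 0.0581, 0.0388]
orientation: [[0.982, 0.191, -0.0], [0.191, -0.982, -0.0], [-0.0, 0.0, -1.0]]
contact_force: [-6.2, 0.3, 14.0]
finger_gap: 0.0554
```

```bash
python3 -m jog '[{"x":0,"y":0,"z":-0.0013,"ax":0,"ay":0,"az":0},{"x":0,"y":0,"z":0,"ax":0,"ay":0,"az":0},{"x":0,"y":0,"z":0,"ax":0,"ay":0,"az":0},{"x":0,"y":0,"z":0,"ax":0,"ay":0,"az":0},{"x":0,"y":0,"z":-0.05,"ax":0,"ay":0,"az":0},{"x":0,"y":0,"z":-0.05,"ax":0,"ay":0,"az":0},{"x":0,"y":0,"z":0,"ax":0,"ay":0,"az":0},{"x":0,"y":0,"z":0,"ax":0,"ay":0,"az":0}]' 0
python3 -c "
from h import *
plan(.5758,-.3278,.05,-79)"
```

```text
clock: 14.05
ee_pos: [0.5011, 0.0581, 0.1144]
orientation: [[0.982, 0.191, 0.002], [0.191, -0.982, -0.0], [0.002, 0.001, -1.0]]
contact_force: [-1.0, 0.5, -0.6]
finger_gap: 0.0881
pos [0.5011 0.0581 0.1144] jawyaw -79.0 j6 1.26 F [-1.   0.5 -0.6] gap 0.0881 t 14.05
 az(tool) total units -0.0 (deg ccw 0.0 ) shift units if before turn [-5.00e-04  5.24e-01  8.62e-02] after turn [-5.00e-04  5.24e-01  8.62e-02] mm 398.3 tilt [ 0.0021 -0.0002]
 level: ax,ay,az units [ 0.0008 -0.0026  0.    ]
```

Purely along tool y: 8 rows of 0.0655.

```bash
python3 -m jog '[{"x":0,"y":0.0655,"z":0,"ax":0,"ay":0,"az":0},{"x":0,"y":0.0655,"z":0,"ax":0,"ay":0,"az":0},{"x":0,"y":0.0655,"z":0,"ax":0,"ay":0,"az":0},{"x":0,"y":0.0655,"z":0,"ax":0,"ay":0,"az":0},{"x":0,"y":0.0655,"z":0,"ax":0,"ay":0,"az":0},{"x":0,"y":0.0655,"z":0,"ax":0,"ay":0,"az":0},{"x":0,"y":0.0655,"z":0,"ax":0,"ay":0,"az":0},{"x":0,"y":0.0655,"z":0,"ax":0,"ay":0,"az":0}]' 0
python3 -m jog '[{"x":0,"y":0,"z":0.04,"ax":0,"ay":0,"az":0},{"x":0,"y":0,"z":0.04,"ax":0,"ay":0,"az":0},{"x":0,"y":0,"z":0.03,"ax":0,"ay":0,"az":0},{"x":0,"y":0,"z":0.015,"ax":0,"ay":0,"az":0},{"x":0,"y":0,"z":0,"ax":0,"ay":0,"az":0},{"x":0,"y":0,"z":0,"ax":0,"ay":0,"az":0},{"x":0,"y":0,"z":0,"ax":0,"ay":0,"az":0}]' 0
python3 - <<'E'
from h import *
plan(.5758,-.3278,.0025,-79)
t=cap("top"); c=cap("scene"); a=c["image"][150:270,240:370]; b=t["image"][140:260,170:300]
cv2.imwrite('pics/b4.png',cv2.resize(np.hstack([a,b])[:,:,::-1],None,fx=3.07,fy=3.07,interpolation=cv2.INTER_CUBIC))
E
```

```text
clock: 14.85
ee_pos: [0.5744, -0.3289, 0.1112]
orientation: [[0.982, 0.19, -0.003], [0.19, -0.982, 0.002], [-0.002, -0.003, -1.0]]
contact_force: [1.6, -0.4, 0.3]
finger_gap: 0.0878
clock: 15.55
ee_pos: [0.5764, -0.3283, 0.0215]
orientation: [[0.982, 0.191, 0.002], [0.191, -0.982, -0.002], [0.002, 0.002, -1.0]]
contact_force: [0.3, 0.3, -0.5]
finger_gap: 0.0877
pos [ 0.5764 -0.3283  0.0215] jawyaw -79.0 j6 0.68 F [ 0.3  0.3 -0.5] gap 0.0877 t 15.55
 az(tool) total units 0.0004 (deg ccw -0.0 ) shift units if before turn [-0.0007 -0.0008  0.0253] after turn [-0.0007 -0.0008  0.0253] mm 19.0 tilt [ 0.0019 -0.0016]
 level: ax,ay,az units [ 0.0025 -0.002   0.    ]
```

View pics/b4.png

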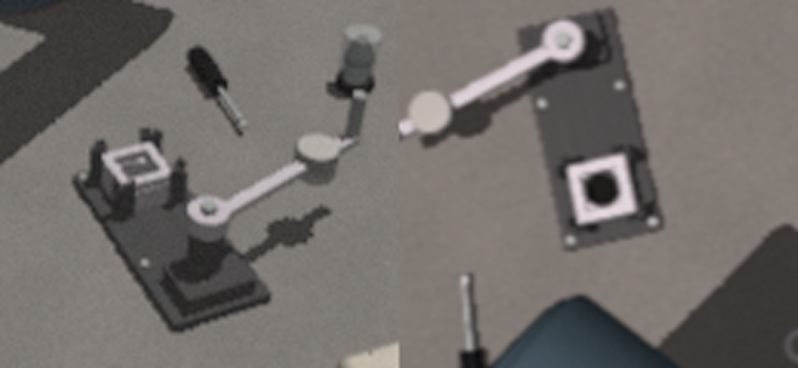

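The spacer lies square on the housing, at (137,165) in the left half and (601,187) in the right half. Now I'll grasp the disc.

```bash
python3 -m jog '[{"x":-0.0005,"y":-0.0005,"z":0.012,"ax":0.001,"ay":-0.001,"az":0},{"x":0,"y":0,"z":0.01,"ax":0,"ay":0,"az":0},{"x":0,"y":0,"z":0.003,"ax":0,"ay":0,"az":0},{"x":0,"y":0,"z":0,"ax":0,"ay":0,"az":0},{"x":0,"y":0,"z":0,"ax":0,"ay":0,"az":0}]' 0
python3 -m jog '[{"x":0,"y":0,"z":0,"ax":0,"ay":0,"az":0},{"x":0,"y":0,"z":0,"ax":0,"ay":0,"az":0},{"x":0,"y":0,"z":0,"ax":0,"ay":0,"az":0},{"x":0,"y":0,"z":0,"ax":0,"ay":0,"az":0},{"x":0,"y":0,"z":0,"ax":0,"ay":0,"az":0},{"x":0,"y":0,"z":0,"ax":0,"ay":0,"az":0}]' 1 20
python3 -c "
from h import *
plan(.501,.058,.1,-79)"
```

```text
clock: 16.15
ee_pos: [0.5748, -0.3272, 0.0007]
orientation: [[0.982, 0.191, -0.001], [0.191, -0.982, 0.001], [-0.001, -0.001, -1.0]]
contact_force: [1.1, -0.5, -0.2]
finger_gap: 0.0882
clock: 16.75
ee_pos: [0.575, -0.3274, 0.0012]
orientation: [[0.982, 0.191, -0.001], [0.191, -0.982, 0.001], [-0.001, -0.001, -1.0]]
contact_force: [-0.1, 0.2, 0.1]
finger_gap: 0.0553
pos [ 0.575  -0.3274  0.0012] jawyaw -79.0 j6 0.68 F [-0.1  0.2  0.1] gap 0.0553 t 16.75
 az(tool) total units -0.0 (deg ccw 0.0 ) shift units if before turn [ 0.0011 -0.5233 -0.1314] after turn [ 0.0011 -0.5233 -0.1314] mm 404.7 tilt [-0.0008  0.0006]
 level: ax,ay,az units [-0.0009  0.0009 -0.    ]
```

```bash
python3 -m jog '[{"x":0,"y":0,"z":-0.05,"ax":0,"ay":0,"az":0},{"x":0,"y":0,"z":-0.05,"ax":0,"ay":0,"az":0},{"x":0,"y":0,"z":-0.04,"ax":0,"ay":0,"az":0},{"x":0,"y":-0.0654,"z":0,"ax":0,"ay":0,"az":0},{"x":0,"y":-0.0654,"z":0,"ax":0,"ay":0,"az":0},{"x":0,"y":-0.0654,"z":0,"ax":0,"ay":0,"az":0},{"x":0,"y":-0.0654,"z":0,"ax":0,"ay":0,"az":0},{"x":0,"y":-0.0654,"z":0,"ax":0,"ay":0,"az":0}]' 1 20
python3 -m jog '[{"x":0,"y":-0.0654,"z":0,"ax":0,"ay":0,"az":0},{"x":0,"y":-0.0654,"z":0,"ax":0,"ay":0,"az":0},{"x":0.001,"y":-0.0654,"z":0,"ax":0,"ay":0,"az":0},{"x":0,"y":0,"z":0,"ax":0,"ay":0,"az":0},{"x":0,"y":0,"z":0,"ax":0,"ay":0,"az":0},{"x":0,"y":0,"z":0.025,"ax":0,"ay":0,"az":0},{"x":0,"y":0,"z":0,"ax":0,"ay":0,"az":0},{"x":0,"y":0,"z":0,"ax":0,"ay":0,"az":0}]' 1 20
python3 - <<'E'
from h import *
plan(.501,.058,.0472,-79)
c=cap("scene"); save(c,'b5.png',(255,150,335,240),7)
E
```

```text
clock: 17.55
ee_pos: [0.5276, -0.0849, 0.1065]
orientation: [[0.982, 0.19, -0.001], [0.19, -0.982, 0.001], [-0.0, -0.001, -1.0]]
contact_force: [0.9, 0.4, -0.2]
finger_gap: 0.0552
clock: 18.35
ee_pos: [0.5009, 0.0566, 0.0876]
orientation: [[0.982, 0.189, -0.002], [0.189, -0.982, 0.001], [-0.002, -0.001, -1.0]]
contact_force: [0.4, -0.2, 0.3]
finger_gap: 0.0553
pos [0.5009 0.0566 0.0876] jawyaw -79.1 j6 1.26 F [ 0.4 -0.2  0.3] gap 0.0553 t 18.35
 az(tool) total units -0.0025 (deg ccw 0.1 ) shift units if before turn [ 0.0005 -0.0017  0.0539] after turn [ 0.0005 -0.0017  0.0539] mm 40.4 tilt [-0.002   0.0006]
 level: ax,ay,az units [-0.0012  0.0023  0.    ]
```

View pics/b5.png

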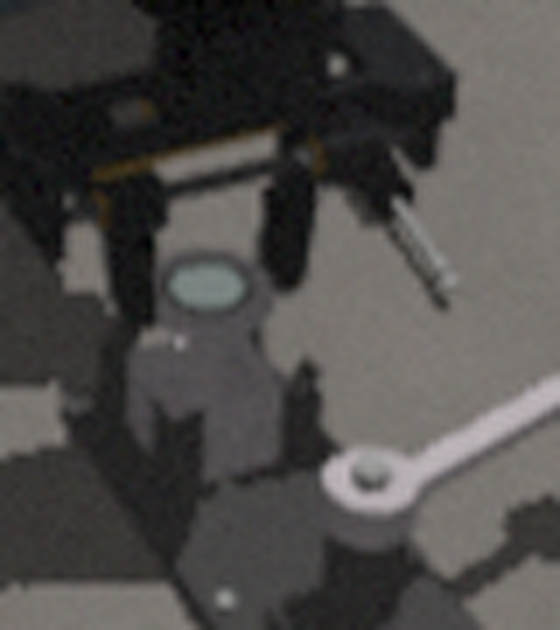

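The disc is held level at (208,286), above the stack. I'll lower it.

```bash
python3 -m jog '[{"x":0.0002,"y":-0.001,"z":0.02,"ax":0,"ay":0,"az":0},{"x":0,"y":0,"z":0.015,"ax":0,"ay":0,"az":0},{"x":0,"y":0,"z":0.009,"ax":0,"ay":0,"az":0},{"x":0,"y":0,"z":0,"ax":0,"ay":0,"az":0},{"x":0,"y":0,"z":0,"ax":0,"ay":0,"az":0},{"x":0,"y":0,"z":0,"ax":0,"ay":0,"az":0}]' 1 20
python3 -c "
from h import *
plan(.501,.058,.0472,-79)"
python3 -m jog '[{"x":0,"y":0,"z":0.005,"ax":0,"ay":0,"az":0},{"x":0,"y":0,"z":0.003,"ax":0,"ay":0,"az":0},{"x":0,"y":0,"z":0,"ax":0,"ay":0,"az":0},{"x":0,"y":0,"z":0,"ax":0,"ay":0,"az":0}]' 1 20
```

```text
clock: 19.0
ee_pos: [0.5013, 0.0587, 0.0552]
orientation: [[0.982, 0.191, -0.0], [0.191, -0.982, 0.0], [-0.0, -0.001, -1.0]]
contact_force: [0.5, -0.2, -1.2]
finger_gap: 0.0553
pos [0.5013 0.0587 0.0552] jawyaw -79.0 j6 1.26 F [ 0.5 -0.2 -1.2] gap 0.0553 t 19.0
 az(tool) total units 0.0001 (deg ccw -0.0 ) shift units if before turn [-0.0006  0.0008  0.0107] after turn [-0.0006  0.0008  0.0107] mm 8.1 tilt [-0.0001  0.0005]
 level: ax,ay,az units [-0.0007  0.0001  0.    ]
clock: 19.4
ee_pos: [0.5008, 0.0588, 0.0487]
orientation: [[0.982, 0.191, -0.001], [0.191, -0.982, 0.001], [-0.001, -0.001, -1.0]]
contact_force: [0.4, -0.3, -0.3]
finger_gap: 0.0549
```

```bash
python3 -m jog '[{"x":0,"y":0.0006,"z":0.0015,"ax":0,"ay":0,"az":0},{"x":0,"y":0,"z":0.001,"ax":0,"ay":0,"az":0},{"x":0,"y":0,"z":0,"ax":0,"ay":0,"az":0},{"x":0,"y":0,"z":0,"ax":0,"ay":0,"az":0}]' 1 20
```

```text
clock: 19.8
ee_pos: [0.5011, 0.0582, 0.0471]
orientation: [[0.982, 0.191, -0.001], [0.191, -0.982, 0.0], [-0.001, -0.001, -1.0]]
contact_force: [-1.7, -0.5, 3.1]
finger_gap: 0.0554
```

```bash
python3 -m jog '[{"x":0,"y":0,"z":-0.0005,"ax":0,"ay":0,"az":0},{"x":0,"y":0,"z":0,"ax":0,"ay":0,"az":0},{"x":0,"y":0,"z":0,"ax":0,"ay":0,"az":0},{"x":0,"y":0,"z":0,"ax":0,"ay":0,"az":0},{"x":0,"y":0,"z":-0.06,"ax":0,"ay":0,"az":0},{"x":0,"y":0,"z":-0.06,"ax":0,"ay":0,"az":0},{"x":0,"y":0,"z":-0.06,"ax":0,"ay":0,"az":0},{"x":0,"y":0,"z":0,"ax":0,"ay":0,"az":0}]' 0
python3 -m jog '[{"x":0,"y":0,"z":0,"ax":0,"ay":0,"az":-0.18},{"x":0,"y":0,"z":0,"ax":0,"ay":0,"az":-0.18},{"x":0,"y":0,"z":0,"ax":0,"ay":0,"az":-0.18},{"x":0,"y":0,"z":0,"ax":0,"ay":0,"az":-0.18},{"x":0,"y":0,"z":0,"ax":0,"ay":0,"az":-0.18},{"x":0,"y":0,"z":0,"ax":0,"ay":0,"az":-0.18},{"x":0,"y":0,"z":0,"ax":0,"ay":0,"az":-0.18},{"x":0,"y":0,"z":0,"ax":0,"ay":0,"az":-0.18}]' 0
python3 -m jog '[{"x":0,"y":0,"z":0,"ax":0,"ay":0,"az":-0.18},{"x":0,"y":0,"z":0,"ax":0,"ay":0,"az":-0.18},{"x":0,"y":0,"z":0,"ax":0,"ay":0,"az":-0.18},{"x":0,"y":0,"z":0,"ax":0,"ay":0,"az":-0.18},{"x":0,"y":0,"z":0,"ax":0,"ay":0,"az":-0.18},{"x":0,"y":0,"z":0,"ax":0,"ay":0,"az":0},{"x":0,"y":0,"z":0,"ax":0,"ay":0,"az":0}]' 0
python3 -c "
from h import *
plan(.5516,.2544,.175,26.5)"
```

```text
clock: 20.6
ee_pos: [0.5053, 0.0578, 0.189]
orientation: [[0.982, 0.191, 0.011], [0.191, -0.982, -0.001], [0.011, 0.003, -1.0]]
contact_force: [0.8, 0.3, -0.1]
finger_gap: 0.0881
clock: 21.4
ee_pos: [0.5007, 0.0583, 0.1814]
orientation: [[0.24, 0.971, -0.002], [0.971, -0.24, 0.001], [0.0, -0.002, -1.0]]
contact_force: [-0.1, -0.6, 0.6]
finger_gap: 0.0878
clock: 22.1
ee_pos: [0.5008, 0.0582, 0.1817]
orientation: [[-0.44, 0.898, -0.002], [0.898, 0.44, 0.001], [0.001, -0.001, -1.0]]
contact_force: [-0.2, 0.5, 0.1]
finger_gap: 0.0883
pos [0.5008 0.0582 0.1817] jawyaw 26.1 j6 -0.58 F [-0.2  0.5  0.1] gap 0.0883 t 22.1
 az(tool) total units -0.0093 (deg ccw 0.4 ) shift units if before turn [0.2052 0.1758 0.009 ] after turn [0.2039 0.1773 0.009 ] mm 202.8 tilt [-0.0016  0.0007]
 level: ax,ay,az units [-0.0015 -0.0017  0.    ]
```

Travel above the post, then remeasure the post from both views.

```bash
python3 -m jog '[{"x":0.041,"y":0.035,"z":0,"ax":0,"ay":0,"az":0},{"x":0.041,"y":0.035,"z":0,"ax":0,"ay":0,"az":0},{"x":0.041,"y":0.035,"z":0,"ax":0,"ay":0,"az":0},{"x":0.041,"y":0.035,"z":0,"ax":0,"ay":0,"az":0},{"x":0.041,"y":0.035,"z":0,"ax":0,"ay":0,"az":-0.009},{"x":0,"y":0,"z":0,"ax":0,"ay":0,"az":0},{"x":0,"y":0,"z":0,"ax":0,"ay":0,"az":0},{"x":0,"y":0,"z":0,"ax":0,"ay":0,"az":0}]' 0
python3 - <<'E'
from h import *
plan(.5516,.2544,.105,26.5)
c=cap("scene"); t=cap("top"); a=c["image"][120:240,260:390]; b=t["image"][140:260,170:300]
cv2.imwrite('pics/b6.png',cv2.resize(np.hstack([a,b])[:,:,::-1],None,fx=3.07,fy=3.07,interpolation=cv2.INTER_CUBIC))
E
```

```text
clock: 22.9
ee_pos: [0.5503, 0.2534, 0.1819]
orientation: [[-0.448, 0.894, -0.002], [0.894, 0.448, 0.0], [0.001, -0.002, -1.0]]
contact_force: [-0.1, 0.4, 0.2]
finger_gap: 0.0879
pos [0.5503 0.2534 0.1819] jawyaw 26.6 j6 -0.23 F [-0.1  0.4  0.2] gap 0.0879 t 22.9
 az(tool) total units 0.0022 (deg ccw -0.1 ) shift units if before turn [0.0003 0.0024 0.1025] after turn [0.0003 0.0024 0.1025] mm 76.89999999999999 tilt [-0.0018  0.    ]
 level: ax,ay,az units [-0.002 -0.001 -0.   ]
```

View pics/b6.png

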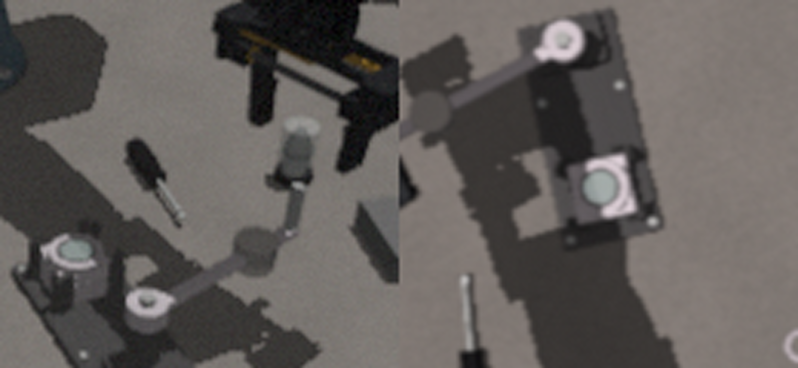

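The disc sits on the stack, at (74,250) in the left half and (600,188) in the right half. The post top is at (297,188), between the fingers. Descend around it.

```bash
python3 -m jog '[{"x":0.0003,"y":0.0024,"z":0.03,"ax":0,"ay":0,"az":0},{"x":0,"y":0,"z":0.03,"ax":0,"ay":0,"az":0},{"x":0,"y":0,"z":0.03,"ax":0,"ay":0,"az":0},{"x":0,"y":0,"z":0.015,"ax":0,"ay":0,"az":0},{"x":0,"y":0,"z":0,"ax":0,"ay":0,"az":0},{"x":0,"y":0,"z":0,"ax":0,"ay":0,"az":0}]' 0
python3 -m jog '[{"x":0,"y":0,"z":0,"ax":0,"ay":0,"az":0},{"x":0,"y":0,"z":0,"ax":0,"ay":0,"az":0},{"x":0,"y":0,"z":0,"ax":0,"ay":0,"az":0},{"x":0,"y":0,"z":0,"ax":0,"ay":0,"az":0},{"x":0,"y":0,"z":0,"ax":0,"ay":0,"az":0},{"x":0,"y":0,"z":0,"ax":0,"ay":0,"az":0},{"x":0,"y":0,"z":0,"ax":0,"ay":0,"az":0},{"x":0,"y":0,"z":0,"ax":0,"ay":0,"az":0}]' 1 30
python3 -c "
from h import *
plan(.5516,.2544,.103,26.5)"
```

```text
clock: 23.6
ee_pos: [0.5526, 0.2549, 0.1044]
orientation: [[-0.449, 0.894, -0.0], [0.894, 0.449, 0.001], [0.001, 0.0, -1.0]]
contact_force: [-0.3, 1.4, 0.4]
finger_gap: 0.0879
clock: 24.4
ee_pos: [0.552, 0.2552, 0.1035]
orientation: [[-0.449, 0.893, -0.001], [0.893, 0.449, 0.001], [0.001, -0.001, -1.0]]
contact_force: [-0.2, 0.7, 0.4]
finger_gap: 0.0263
pos [0.552  0.2552 0.1035] jawyaw 26.7 j6 -0.23 F [-0.2  0.7  0.4] gap 0.0263 t 24.4
 az(tool) total units 0.0045 (deg ccw -0.2 ) shift units if before turn [-0.0007 -0.001   0.0007] after turn [-0.0007 -0.001   0.0007] mm 1.0 tilt [-0.0011  0.0006]
 level: ax,ay,az units [-0.0009 -0.0013  0.    ]
```

```bash
python3 -m jog '[{"x":0,"y":0,"z":0,"ax":0,"ay":0,"az":0},{"x":0,"y":0,"z":0,"ax":0,"ay":0,"az":0},{"x":0,"y":0,"z":0,"ax":0,"ay":0,"az":0},{"x":0,"y":0,"z":0,"ax":0,"ay":0,"az":0},{"x":0,"y":0,"z":0,"ax":0,"ay":0,"az":0}]' 1 30
cat >> h.py <<'E'
def arc():
    s=manip.sense(); p=np.array(s["ee_pos"]); R=np.array(s["orientation"]); d=p[:2]-[.6366,.0845]
    print('r',np.hypot(*d).round(4),'arm deg',np.degrees(np.arctan2(d[1],d[0])).round(2),'jaw',np.degrees(np.arctan2(R[1,1],R[0,1])).round(2),'p',p.round(4),'gap',s["finger_gap"].__round__(4),'F',s["contact_force"].round(1),'F tool',(R.T@s["contact_force"]).round(1),'j6',s["joints"][5].round(2),'t',s["clock"])
E
python3 -c "
from h import *
arc()"
```

```text
clock: 24.9
ee_pos: [0.5519, 0.2552, 0.1035]
orientation: [[-0.449, 0.893, -0.001], [0.893, 0.449, 0.0], [0.001, -0.001, -1.0]]
contact_force: [-1.4, -0.1, 0.5]
finger_gap: 0.0129
r 0.1905 arm deg 116.38 jaw 26.71 p [0.5519 0.2552 0.1035] gap 0.0129 F [-1.4 -0.1  0.5] F tool [ 0.6 -1.2 -0.5] j6 -0.23 t 24.9
```

```bash
python3 -m jog '[{"x":-0.0004,"y":-0.01,"z":0,"ax":0,"ay":0,"az":-0.05},{"x":-0.0008,"y":-0.02,"z":0,"ax":0,"ay":0,"az":-0.1},{"x":-0.0008,"y":-0.02,"z":0,"ax":0,"ay":0,"az":-0.1},{"x":-0.0008,"y":-0.02,"z":0,"ax":0,"ay":0,"az":-0.1},{"x":-0.0008,"y":-0.02,"z":0,"ax":0,"ay":0,"az":-0.1},{"x":0,"y":0,"z":0,"ax":0,"ay":0,"az":0},{"x":0,"y":0,"z":0,"ax":0,"ay":0,"az":0}]' 1 30
python3 -c "
from h import *
arc()"
```

```text
clock: 25.6
ee_pos: [0.4987, 0.2151, 0.1035]
orientation: [[-0.729, 0.685, -0.0], [0.685, 0.729, 0.001], [0.001, 0.001, -1.0]]
contact_force: [1.8, 2.4, -3.7]
finger_gap: 0.0131
r 0.1899 arm deg 136.56 jaw 46.8 p [0.4987 0.2151 0.1035] gap 0.0131 F [ 1.8  2.4 -3.7] F tool [0.3 3.  3.7] j6 -0.63 t 25.6
```

```bash
python3 -m jog '[{"x":-0.0008,"y":-0.02,"z":0,"ax":0,"ay":0,"az":-0.1},{"x":-0.0008,"y":-0.02,"z":0,"ax":0,"ay":0,"az":-0.1},{"x":-0.0008,"y":-0.02,"z":0,"ax":0,"ay":0,"az":-0.1},{"x":-0.0008,"y":-0.02,"z":0,"ax":0,"ay":0,"az":-0.1},{"x":-0.0008,"y":-0.02,"z":0,"ax":0,"ay":0,"az":-0.1},{"x":-0.0008,"y":-0.02,"z":0,"ax":0,"ay":0,"az":-0.1},{"x":0,"y":0,"z":0,"ax":0,"ay":0,"az":0},{"x":0,"y":0,"z":0,"ax":0,"ay":0,"az":0}]' 1 30
python3 -c "
from h import *
arc()"
python3 -m jog '[{"x":-0.0008,"y":-0.02,"z":0,"ax":0,"ay":0,"az":-0.1},{"x":-0.0008,"y":-0.02,"z":0,"ax":0,"ay":0,"az":-0.1},{"x":-0.0008,"y":-0.02,"z":0,"ax":0,"ay":0,"az":-0.1},{"x":-0.0008,"y":-0.02,"z":0,"ax":0,"ay":0,"az":-0.1},{"x":0,"y":0,"z":0,"ax":0,"ay":0,"az":0},{"x":0,"y":0,"z":0,"ax":0,"ay":0,"az":0},{"x":0,"y":0,"z":0,"ax":0,"ay":0,"az":0}]' 1 30
python3 -c "
from h import *
arc()"
```

```text
clock: 26.4
ee_pos: [0.4554, 0.1377, 0.1036]
orientation: [[-0.96, 0.281, 0.001], [0.281, 0.96, 0.002], [-0.0, 0.002, -1.0]]
contact_force: [4.5, 2.8, -7.4]
finger_gap: 0.0128
r 0.1888 arm deg 163.65 jaw 73.69 p [0.4554 0.1377 0.1036] gap 0.0128 F [ 4.5  2.8 -7.4] F tool [-3.5  4.   7.4] j6 -1.24 t 26.4
clock: 27.1
ee_pos: [0.4486, 0.079, 0.1036]
orientation: [[-1.0, -0.03, 0.001], [-0.03, 1.0, 0.002], [-0.001, 0.002, -1.0]]
contact_force: [6.4, 5.2, -8.2]
finger_gap: 0.013
r 0.188 arm deg -178.31 jaw 91.71 p [0.4486 0.079  0.1036] gap 0.013 F [ 6.4  5.2 -8.2] F tool [-6.6  5.   8.3] j6 -1.69 t 27.1
```

```bash
python3 -m jog '[{"x":-0.0014,"y":-0.02,"z":0.0003,"ax":0,"ay":0,"az":-0.1},{"x":-0.001,"y":-0.01,"z":0.0003,"ax":0,"ay":0,"az":-0.05},{"x":0,"y":0,"z":0,"ax":0,"ay":0,"az":0},{"x":0,"y":0,"z":0,"ax":0,"ay":0,"az":0},{"x":0,"y":0,"z":0,"ax":0,"ay":0,"az":0}]' 1 30
python3 -c "
from h import *
arc()"
python3 -m jog '[{"x":-0.0002,"y":-0.005,"z":0,"ax":0,"ay":0,"az":-0.025},{"x":0,"y":0,"z":0,"ax":0,"ay":0,"az":0},{"x":0,"y":0,"z":0,"ax":0,"ay":0,"az":0}]' 1 30
python3 -c "
from h import *
arc()"
```

```text
clock: 27.6
ee_pos: [0.4509, 0.0567, 0.1035]
orientation: [[-0.989, -0.148, -0.0], [-0.148, 0.989, 0.002], [-0.0, 0.002, -1.0]]
contact_force: [1.4, 5.1, 0.2]
finger_gap: 0.0132
r 0.1877 arm deg -171.48 jaw 98.49 p [0.4509 0.0567 0.1035] gap 0.0132 F [1.4 5.1 0.2] F tool [-2.1  4.9 -0.2] j6 -1.86 t 27.6
clock: 27.9
ee_pos: [0.4516, 0.0529, 0.1035]
orientation: [[-0.986, -0.167, -0.0], [-0.167, 0.986, 0.002], [-0.0, 0.002, -1.0]]
contact_force: [1.9, 6.6, -0.2]
finger_gap: 0.013
r 0.1877 arm deg -170.32 jaw 99.64 p [0.4516 0.0529 0.1035] gap 0.013 F [ 1.9  6.6 -0.2] F tool [-3.   6.2  0.2] j6 -1.89 t 27.9
```

Creep to the stop, watching the tangential force (the spring alone gives about 5 N).

```bash
python3 -m jog '[{"x":-0.0002,"y":-0.004,"z":0,"ax":0,"ay":0,"az":-0.02},{"x":0,"y":0,"z":0,"ax":0,"ay":0,"az":0},{"x":0,"y":0,"z":0,"ax":0,"ay":0,"az":0},{"x":0,"y":0,"z":0,"ax":0,"ay":0,"az":0}]' 1 30
python3 -c "
from h import *
arc()"
python3 -m jog '[{"x":0,"y":-0.002,"z":0,"ax":0,"ay":0,"az":-0.01},{"x":0,"y":0,"z":0,"ax":0,"ay":0,"az":0},{"x":0,"y":0,"z":0,"ax":0,"ay":0,"az":0},{"x":0,"y":0,"z":0,"ax":0,"ay":0,"az":0}]' 1 30
python3 -c "
from h import *
arc()"
```

```text
clock: 28.3
ee_pos: [0.4522, 0.0499, 0.1034]
orientation: [[-0.983, -0.183, -0.0], [-0.183, 0.983, 0.002], [-0.0, 0.002, -1.0]]
contact_force: [2.3, 6.3, 1.5]
finger_gap: 0.013
r 0.1877 arm deg -169.37 jaw 100.54 p [0.4522 0.0499 0.1034] gap 0.013 F [2.3 6.3 1.5] F tool [-3.4  5.8 -1.5] j6 -1.91 t 28.3
clock: 28.7
ee_pos: [0.4523, 0.0491, 0.1034]
orientation: [[-0.982, -0.191, -0.0], [-0.191, 0.982, 0.003], [-0.0, 0.003, -1.0]]
contact_force: [0.5, 7.8, 2.8]
finger_gap: 0.0126
r 0.1877 arm deg -169.11 jaw 100.99 p [0.4523 0.0491 0.1034] gap 0.0126 F [0.5 7.8 2.8] F tool [-1.9  7.6 -2.8] j6 -1.92 t 28.7
```

```bash
python3 -m jog '[{"x":0,"y":-0.002,"z":0,"ax":0,"ay":0,"az":0},{"x":0,"y":0,"z":0,"ax":0,"ay":0,"az":0},{"x":0,"y":0,"z":0,"ax":0,"ay":0,"az":0},{"x":0,"y":0,"z":0,"ax":0,"ay":0,"az":0},{"x":0,"y":0,"z":0,"ax":0,"ay":0,"az":0}]' 1 30
python3 -c "
from h import *
arc()"
```

```text
clock: 29.2
ee_pos: [0.4524, 0.0485, 0.1034]
orientation: [[-0.982, -0.191, -0.001], [-0.191, 0.982, 0.005], [-0.0, 0.005, -1.0]]
contact_force: [1.3, 13.2, 2.7]
finger_gap: 0.0129
r 0.1877 arm deg -168.93 jaw 100.99 p [0.4524 0.0485 0.1034] gap 0.0129 F [ 1.3 13.2  2.7] F tool [-3.8 12.8 -2.6] j6 -1.92 t 29.2
```

```bash
python3 -m jog '[{"x":0,"y":-0.001,"z":0,"ax":0,"ay":0,"az":0},{"x":0,"y":0,"z":0,"ax":0,"ay":0,"az":0},{"x":0,"y":0,"z":0,"ax":0,"ay":0,"az":0},{"x":0,"y":0,"z":0,"ax":0,"ay":0,"az":0},{"x":0,"y":0,"z":0,"ax":0,"ay":0,"az":0}]' 1 30
python3 - <<'E'
from h import *
arc()
c=cap("scene"); save(c,'b7.png',(100,110,360,290),3)
E
```

```text
clock: 29.7
ee_pos: [0.4525, 0.0482, 0.1034]
orientation: [[-0.982, -0.19, -0.001], [-0.19, 0.982, 0.005], [-0.0, 0.005, -1.0]]
contact_force: [0.3, 16.5, 3.7]
finger_gap: 0.013
r 0.1877 arm deg -168.85 jaw 100.98 p [0.4525 0.0482 0.1034] gap 0.013 F [ 0.3 16.5  3.7] F tool [-3.4 16.2 -3.6] j6 -1.92 t 29.7
```

View pics/b7.png

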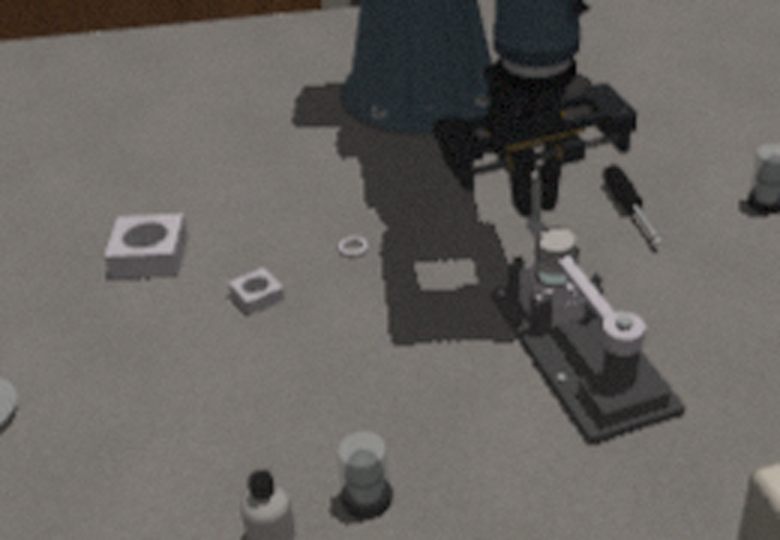

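The lamp (555,242) stands over the stack (555,280), with the fingers holding the post at (537,190). The bystanders are where they were. The force is well above the spring's and the motion has stopped, so I'm handing in.

```bash
python3 -c "
from h import *
arc(); print(manip.finish_job())"
```

```text
r 0.1877 arm deg -168.85 jaw 100.98 p [0.4525 0.0482 0.1034] gap 0.0132 F [ 0.1 15.2  3. ] F tool [-3.  14.9 -2.9] j6 -1.92 t 29.75
the job is handed in; nothing more can be done
None
```

I stacked the middle-sized housing, the spacer and the disc in the jig pocket, letting go of each. I then gripped the lamp post, swung the arm to its stop and handed the job in at about 29.8 s while still holding it.

**Stack:** Pictures taken after each release show the housing flat and square in the pocket, the spacer square on it, and the disc on top. The housing's top measured about 37 mm against 36 mm nominal. The spacer and disc met the stack at the expected heights, within about 0.2 mm.

**Lamp:** At the end the arm pointed along the jig's -x, 191.15° against about 191° expected. The push on the post was about 15 N against the spring's 5 N, and further commanded motion only raised the force, so I take it to be on the stop.

**Disagreements:**
- The two cameras differed by up to 3 mm on part positions.
- The housing touched a pocket post lightly, at about 4 N, on the way in. It met the floor about 1.5 mm higher on the finger reading than expected.
- At the end the grip sat at a radius of 187.7 mm instead of 190 mm, which I put down to an error of 2 mm or so in my pivot estimate.
- The last picture shows the bystanders in view unmoved. It does not show the slide box and shows only part of the dish, but nothing went near either.

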